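# Take down the red jaw box and lay it open on the mat

### The job

Slide the red box up on the hanging rail until its studs are in the wide ends of its keyholes, draw it off, stand it on its end on the black mat and let go. Then take it again another way and lower it onto its back, so that it lies flat, open side up, in the middle of the mat, and let go. Never let it fall, and leave the blue box hanging and the other things where they are.

Things in the scene. Friction and masses are not known exactly. Their poses are not given: they have to be found in the camera images.
- red_box: Red open box of rigid plastic, 56 wide, 84 tall as it hangs, 50 deep, walls 4, floor 5, about 0.18 kg. Origin: centre of its floor's outer face, which is against the rail. Hanging: x points from mouth to floor, into the rail (mouth at x = -50), y across it (sides at +-28), z up (ends at +-42). Two upright keyholes go through the floor.
- red_box_mid (a point): Centre of the red box: its origin moved 25 mm towards the mouth; same axes.
- red_box_key (a point): Midway between the wide ends of the red box's two keyholes, which lie 14 to either side in y; 4 mm above the box's origin in z. Wide ends: 14 x 14. Narrow slots: 8 wide, from the wide ends up to 20 above this point; hanging, the stud centres sit 17 above this point.
- studs_left (a point): Point midway between the two studs of the rail's left (+y) hanging place, on the board's front face, 165 above the bench. Raise a box 17 mm and its wide keyhole ends are centred on the studs; at 21 mm the studs meet the holes' lower edges, a firm stop to be felt, where the heads do not pass: come back down 4 mm, then draw off along the rail's -x.
- studs_right (a point): The same for the right (-y) hanging place. Each place has two studs, 14 to either side in y: shank dia 6, then a head dia 10 lying from 7 to 11 in front of the board.
- blue_box: Bystander: blue box of the same shape, axes and hanging height, on the other hanging place, 110 mm from the red one centre to centre.
- rail: Fixed wooden hanging rail. Origin on the bench under the middle of the board's front face; x into the board (boxes hang on its -x side, towards the robot), y along it, z up. Board 18 thick, 270 long, 120 to 190 above the bench, on two posts behind; foot 18 high, from 5 in front of the face to 95 behind. Places at y = +-55; a hanging box's origin is 144 up; which box is where varies.
- mat: Fixed black rubber mat, 190 x 190 x 3 thick, lying on the bench. Origin: centre of its underside; x, y along its edges.
- chuck_jaw: Bystander: round stepped steel jaw, dia 44, 26 high, beside the mat. Origin: centre of its underside.
- chuck_key: Bystander: T-shaped steel key lying flat, 90 long, cross bar 80, 12 thick. Origin where the bars meet, on the bench.
- bowl: Bystander: turned wooden bowl, dia 124, 50 high. Origin: centre of its underside.
- wax_jar: Bystander: amber jar, dia 60, 75 high. Origin: centre of its underside.
- gouge: Bystander: turning tool with dark wooden handle lying flat, 260 long. Origin under its middle.
- blank: Bystander: wooden disc, dia 90, 40 high. Origin: centre of its underside.
- brush: Bystander: wooden hand brush lying flat, 200 long. Origin under its middle.
Things that resemble listed ones, but are neither listed nor needed, are in the scene too. There is more than one size of the red_box; the one meant has the size given above.

How it is judged:
By the outcome, as a careful person would: the job done as asked, in the order asked, and still so for the second after the job is handed in, with the robot touching nothing.
It also fails if it takes over 61 s, if anything falls off the work surface, if the arm or the gripper's body presses on something with over 40 N, if the wrist force passes 120 N, or if a joint passes its speed limit or range.

### The arm

A 7-joint arm with a two-finger parallel gripper is mounted at the origin on the work surface. World frame = base frame: x ahead of the robot, y to its left, z up, the work surface at z = 0. Lengths are in m, angles in rad, forces in N, time in s.
With the tool pointing down it reaches from about 0.425 to 0.925 m from the base axis. Payload 6.8 kg.
Tool frame: the origin (TCP) lies at the very end of the fingers, on their centre line; the grasp point (between the pads) lies 19 mm behind it; y points along the fingers, z is the direction in which the jaws open and shut, and the axes are right-handed (so a half turn about y gives the same grasp; the last joint's range is limited). The gripper opens to 85 mm and grips with 20 to 120 N. Pads are 22 mm wide; open, the fingers measure 114 mm over their backs; the gripper's body (76 mm by 85 mm) begins 54 mm behind the grasp point. The pads swing forward as they close: fully open they stand 13 mm farther back than shut.
Start: joints at [1.07, 0.477, 0.022, 1.555, -0.011, 1.109, -0.083], TCP at [0.258, -0.624, 0.231] pointing down, gripper open.
Joint ranges: [-2.96, 2.96], [-0.34, 2.1], [-1.41, 1.46], [0.24, 2.44], [-1.37, 4.51], [0.17, 1.92], [-2.96, 2.96]. Speed limits (rad/s): [2.39, 2.39, 3.14, 3.14, 3.14, 3.14, 3.14].

### API

Orientations are given as a rotation vector (axis times angle).
In Python, from bench import r gives the robot as it stands.
- The arm moves only by the tool drive_tool, never from a script. Its argument "series" is a list of rows, each a list of 7 numbers: the shift along the tool's x, y, z in mm, then the turn, a rotation vector about the tool's x, y, z in degrees, then the finger opening in mm, from 0 to 85.4. In form: [[tx, ty, tz, wx, wy, wz, grip], ...]. A call has 1 to 5 rows; each row is the pose to reach, as a shift and turn from the pose measured when the call began, along the tool's axes at that moment; what a row does not reach only later rows make up. A row lasts 1/10 s, in which the tool goes at most 50 mm and 8.59 degrees, less where a joint would pass 70% of its speed; a pose out of reach is approached as far as the arm can. A call with a gripper value outside its range is refused whole. The fingers move at their own pace and stop on an object; "squeeze" is the grip in N (left out, the last holds). Time passes only in rows, so rows that repeat a pose let the fingers close. It gives the time, the measured TCP pose, the force and the opening at its end, in the units of the state.
- r.get_obs(): the state, without advancing time (a new reading comes with each control period).
- r.grab_frame(name): name is "scene" or "top"; returns a dict with "frame" (384x512x3 uint8, blue, green, red), "intrinsics" (3x3 intrinsics, pixels), "rvec" (rotation vector, rad) and "tvec" (3), from world to camera coordinates, as OpenCV has them. Camera axes: x right, y down, z forward; pixel columns grow to the right and rows downward; lengths in m; the calibration is good to about 2 mm. A picture is of the moment at which its call begins. There is no depth.
- r.hand_in(): hands the job in, once; it reports no verdict.
The state is a dict: "clock": time; "joints": joint angles; "qvel": joint speeds; "tau": joint torques, N m; "tcp_pos": TCP position; "orientation": TCP orientation; "contact_force": force on the tool from outside, world axes, zero at the start; "moment": the same for the moment, N m; "grip_width": finger opening in m.
Only numpy, scipy, OpenCV 4.12 (cv2) and the standard library are available. Lean on these libraries where they do the work, as an engineer would, in place of code of your own. Each camera call takes 0.05 s, during which the arm holds its last target.

## Working session

There is one attempt and no reset: what is moved stays moved. The work goes in short steps, Python scripts to look and compute and a tool call to move; the robot and the scene stay as the last step left them, time stands still between calls to the robot, and variables do not carry over. Pictures are saved under pics/ and viewed, and the job is handed in when it is done.

Besides the shell and the picture viewer there is one more tool, called after ">>>" as name(argument=value, ...), one argument or row to a line, values as JSON. drive_tool: Moves the arm, as the interface text tells. Its arguments: {"type":"object","properties":{"series":{"type":"array","items":{"type":"array","items":{"type":"number"}}},"squeeze":{"type":"number"}},"required":["series"]}

```bash
ls; mkdir -p pics; python3 - <<'E'
from bench import r
import cv2
o=r.get_obs()
for k,v in o.items(): print(k,v)
for n in ("scene","top"):
    f=r.grab_frame(n); cv2.imwrite(f"pics/{n}0.png",f["frame"]); print(n,f["intrinsics"],f["rvec"],f["tvec"])
E
```

```text
pics
clock 0.0
joints [ 1.06991049  0.47777956  0.02238425  1.55647488 -0.01152375  1.10930584
 -0.08306692]
qvel [ 0.00072212  0.00130099 -0.00198941 -0.00155356 -0.0005289  -0.00016564
 -0.00056567]
tau [-9.20253515e-04 -5.96449864e+01  1.60775967e+00 -2.81197500e+01
  1.25712622e-02  9.52205068e-03 -7.56697318e-06]
tcp_pos [ 0.25809946 -0.62305105  0.23033046]
orientation [-0.39963986  2.00793623 -2.00431126]
contact_force [-0.58111327  0.35804464 -0.60857242]
moment [ 0.03661142 -0.00300436  0.03420872]
grip_width 0.08542735633358069
scene [[478.51808999   0.         252.73437801]
 [  0.         478.51808999 200.42350483]
 [  0.           0.           1.        ]] [ 2.03744811  0.76695426 -0.44050628] [-0.42409854 -0.09829054  2.10672407]
top [[444.81063866   0.         249.05527037]
 [  0.         444.81063866 185.51356796]
 [  0.           0.           1.        ]] [ 2.13132873 -2.12224536  0.21751857] [-0.00840207  0.59243444  1.29703873]
```

View pics/scene0.png

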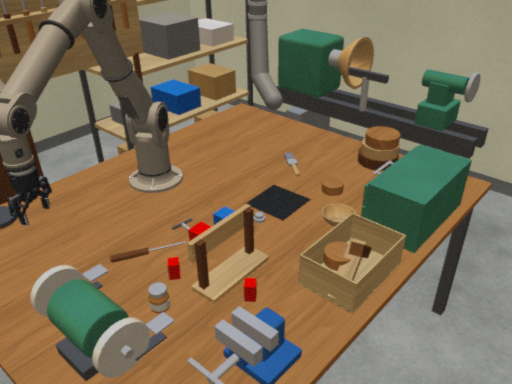

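View pics/top0.png

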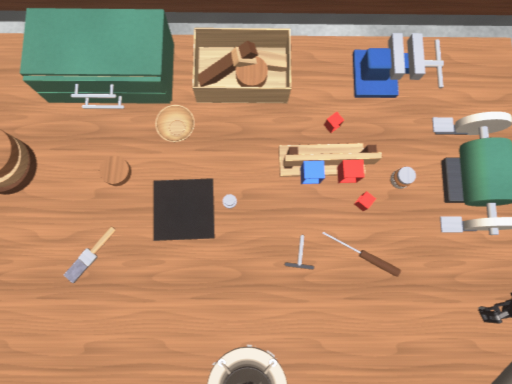

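The top view shows a red box hanging on the rail at (352,171) and a blue one hanging at (313,172). Two smaller red pieces stand loose at (335,122) and (365,200). The mat is at (184,209). I'll enlarge this area to check which red one is meant, then measure.

```bash
cat > h.py <<'E'
import numpy as np, cv2
from scipy.spatial.transform import Rotation as R
def cam(f):
    M=R.from_rotvec(np.ravel(f["rvec"])).as_matrix(); return np.array(f["intrinsics"]),M,np.ravel(f["tvec"])
def ray(f,uv):
    K,M,t=cam(f); p=cv2.undistortPoints(np.array([[uv]],float),K,None)[0,0]
    return -M.T@t, M.T@np.array([p[0],p[1],1.])
def onz(f,uv,z):
    c,d=ray(f,uv); return c+d*(z-c[2])/d[2]
def proj(f,P):
    return cv2.projectPoints(np.atleast_2d(np.array(P,float)),np.ravel(f["rvec"]),np.ravel(f["tvec"]),np.array(f["intrinsics"]),None)[0][:,0]
def masks(img):
    h=cv2.cvtColor(img,cv2.COLOR_BGR2HSV)
    red=(((h[...,0]<6)|(h[...,0]>174))&(h[...,1]>200)&(h[...,2]>60)).astype(np.uint8)*255
    blue=((h[...,0]>105)&(h[...,0]<125)&(h[...,1]>180)).astype(np.uint8)*255
    black=(h[...,2]<40).astype(np.uint8)*255
    return red,blue,black
E
python3 - <<'E'
from h import *
from bench import r
T=r.grab_frame("top");S=r.grab_frame("scene")
a=cv2.resize(T["frame"][100:220,265:425],None,fx=5,fy=5,interpolation=cv2.INTER_CUBIC)[:, :800]
b=cv2.resize(S["frame"][190:310,150:310],None,fx=5,fy=5,interpolation=cv2.INTER_CUBIC)
cv2.imwrite("pics/ct.png",a);cv2.imwrite("pics/cs.png",b)
for n,f in (("top",T),("scene",S)):
    for m,nm in zip(masks(f["frame"]),("red","blue","black")):
        c,_=cv2.findContours(m,cv2.RETR_EXTERNAL,cv2.CHAIN_APPROX_NONE)
        for k in c:
            if cv2.contourArea(k)>40: 
                q=cv2.minAreaRect(k); print(n,nm,cv2.contourArea(k),np.round(cv2.boxPoints(q),1).tolist())
    print(n,"cam",ray(f,(0,0))[0])
E
```

```text
top cam [0.33523521 0.01078936 1.38595079]
scene red 220.5 [[244.0, 278.0], [256.0, 278.0], [256.0, 300.0], [244.0, 300.0]]
scene red 189.5 [[167.0, 258.1000061035156], [177.5, 256.79998779296875], [180.10000610351562, 277.6000061035156], [169.60000610351562, 278.8999938964844]]
scene red 161.5 [[184.89999389648438, 231.39999389648438], [204.10000610351562, 218.60000610351562], [209.60000610351562, 226.89999389648438], [190.5, 239.6999969482422]]
scene blue 887.0 [[243.6999969482422, 366.5], [286.20001220703125, 333.5], [303.70001220703125, 356.0], [261.20001220703125, 389.0]]
scene blue 213.0 [[256.70001220703125, 315.5], [263.5, 305.29998779296875], [282.6000061035156, 318.1000061035156], [275.79998779296875, 328.20001220703125]]
scene blue 664.0 [[152.0, 87.0], [199.0, 87.0], [199.0, 113.0], [152.0, 113.0]]
scene black 873.0 [[2.4000000953674316, 176.1999969482422], [44.79999923706055, 166.8000030517578], [55.79999923706055, 215.89999389648438], [13.300000190734863, 225.39999389648438]]
scene black 247.5 [[12.0, 109.0], [28.0, 109.0], [28.0, 132.0], [12.0, 132.0]]
scene black 124.5 [[158.0, 130.0], [158.0, 107.0], [166.0, 107.0], [166.0, 130.0]]
scene black 44.0 [[60.0, 26.0], [67.0, 23.0], [76.19999694824219, 44.400001525878906], [69.19999694824219, 47.400001525878906]]
scene black 147.5 [[94.0, 0.0], [106.0, 0.0], [106.0, 17.0], [94.0, 17.0]]
scene cam [ 1.54487297 -1.06450181  1.05262069]
```

```bash
ls -la pics
```

```text
total 1272
drwxr-xr-x 2 agent agent   4096 Dec  6 18:32 .
drwxr-xr-x 3 agent agent   4096 Dec  6 18:32 ..
-rw-r--r-- 1 agent agent 450863 Dec  6 18:32 cs.png
-rw-r--r-- 1 agent agent 291249 Dec  6 18:32 ct.png
-rw-r--r-- 1 agent agent 323792 Dec  6 18:31 scene0.png
-rw-r--r-- 1 agent agent 216509 Dec  6 18:31 top0.png
```

View pics/ct.png

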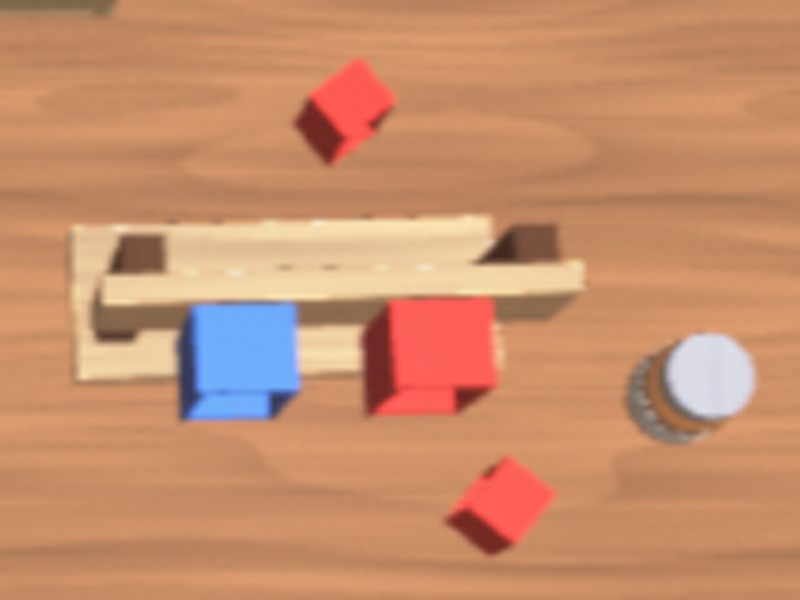

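View pics/cs.png

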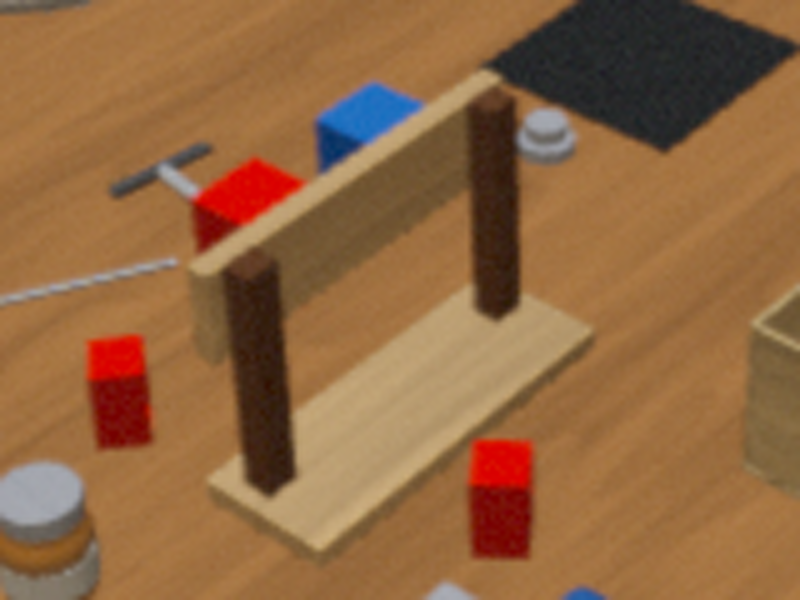

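Candidates: the hanging red box (352,171) in top, and two loose red blocks at (335,122) and (365,200). The crops show the loose ones clearly smaller, about 75 px against 104 px wide and standing on the bench. The hanging one with its mouth towards the robot fits the description, and I'll check its 56×50 size next. Blue is at +y, so red is on the right (-y) place.

```bash
python3 - <<'E'
from h import *
from bench import r
T=r.grab_frame("top")
s=8
def up(x0,x1,y0,y1): return cv2.resize(T["frame"][y0:y1,x0:x1],None,fx=s,fy=s,interpolation=cv2.INTER_CUBIC)
def back(p,x0,y0): return (np.array(p,float)+.5)/s-.5+[x0,y0]
def quad(mask,x0,y0,z,nm):
    c,_=cv2.findContours(mask,cv2.RETR_EXTERNAL,cv2.CHAIN_APPROX_NONE); 
    for k in c:
        if cv2.contourArea(k)<2000: continue
        q=back(cv2.boxPoints(cv2.minAreaRect(k)),x0,y0)
        P=np.array([onz(T,p,z) for p in q])
        L=[np.linalg.norm(P[i]-P[(i+1)%4])*1000 for i in range(4)]
        e=P[1]-P[0]; 
        print(nm,"px",np.round(q.mean(0),1),"ctr",np.round(P.mean(0),4),"sides",np.round(L,1),"ang",np.round(np.degrees(np.arctan2(e[1],e[0]))%90,2), "corners",np.round(P[:,:2],4).tolist())
a=up(265,425,100,220); h=cv2.cvtColor(a,cv2.COLOR_BGR2HSV)
print("V samples",h[350*8//5,440*8//5],h[400*8//5,420*8//5])
red=((h[...,0]<8)|(h[...,0]>172))&(h[...,1]>150)&(h[...,2]>228)
blue=((h[...,0]>100)&(h[...,0]<125))&(h[...,1]>120)&(h[...,2]>228)
for m,nm in ((red,"red"),(blue,"blue")):
    quad(m.astype(np.uint8)*255,265,100,.186,nm)
b=up(145,225,170,250); g=cv2.cvtColor(b,cv2.COLOR_BGR2GRAY)
quad((g<65).astype(np.uint8)*255,145,170,.003,"mat")
# board top edge front (z .19): points in crop5
for nm,p,z in (("board top left front",(103,303),.19),("board top right front",(583,288),.19),("bt left rear",(103,277),.19),("bt right rear",(583,262),.19),("foot L front",(78,381),.018),("footLback",(71,227),.018),("footRback",(491,216),.018)):
    print(nm,np.round(onz(T,(np.array(p)+.5)/5-.5+[265,100],z),4))
E
```

```text
V samples [  1 165 253] [  1 163 253]
red px [365.7 199.6] ctr [ 0.53  -0.324  0.186] sides [43.  40.  42.9 39.8] ang 51.94 corners [[0.5253, -0.295], [0.5592, -0.3215], [0.5345, -0.353], [0.5009, -0.3264]]
red px [352.  170.8] ctr [ 0.6109 -0.2897  0.186 ] sides [66.9 64.8 66.2 64.7] ang 2.55 corners [[0.6418, -0.2564], [0.6448, -0.3232], [0.58, -0.3226], [0.5771, -0.2565]]
red px [335.1 120.6] ctr [ 0.7563 -0.2477  0.186 ] sides [46.4 41.6 46.1 41.4] ang 37.93 corners [[0.7591, -0.2176], [0.7876, -0.2542], [0.7533, -0.2778], [0.7251, -0.2413]]
blue px [313.3 171.8] ctr [ 0.6072 -0.1821  0.186 ] sides [57.8 62.9 57.2 62.8] ang 0.93 corners [[0.6382, -0.1537], [0.6391, -0.2115], [0.5762, -0.2102], [0.5753, -0.1531]]
mat px [182.9 209.1] ctr [0.5276 0.2003 0.003 ] sides [186.8 186.5 182.1 186.1] ang 1.84 corners [[0.6176, 0.2989], [0.6236, 0.1122], [0.4373, 0.104], [0.4319, 0.2861]]
board top left front [ 0.6387 -0.1042  0.19  ]
board top right front [ 0.649  -0.3719  0.19  ]
bt left rear [ 0.6536 -0.1044  0.19  ]
bt right rear [ 0.664  -0.3727  0.19  ]
foot L front [ 0.6317 -0.1043  0.018 ]
footLback [ 0.7322 -0.1009  0.018 ]
footRback [ 0.7414 -0.3703  0.018 ]
```

```bash
python3 - <<'E'
from h import *
from bench import r
T=r.grab_frame("top")
# red top-face corners in x5 crop, z .186
for nm,L in (("red",[(390,299),(494,299),(497,387),(383,387)]),("blue",[(192,304),(297,304),(299,390),(189,390)])):
    P=np.array([onz(T,(np.array(p)+.5)/5-.5+[265,100],.186) for p in L]); print(nm,np.round(P[:,:2],4).tolist(),"ctr",np.round(P.mean(0),4),[round(1000*np.linalg.norm(P[i]-P[(i+1)%4]),1) for i in range(4)])
# edge-gradient rows across red top face
im=T["frame"].astype(int)
for v in (163,166,169,172): print(v,[tuple(im[v,u]) for u in range(336,368)][:12],[tuple(im[v,u]) for u in range(358,368)])
for u in (350,356): print(u,[(v,tuple(im[v,u])) for v in list(range(156,164))+list(range(174,186))])
o=r.get_obs(); M=R.from_rotvec(o["orientation"]).as_matrix(); print(np.round(M,3))
E
```

```text
red [[0.6431, -0.2648], [0.6434, -0.323], [0.5932, -0.3223], [0.5929, -0.2591]] ctr [ 0.6181 -0.2923  0.186 ] [np.float64(58.2), np.float64(50.2), np.float64(63.3), np.float64(50.5)]
blue [[0.6395, -0.1542], [0.6399, -0.2127], [0.5909, -0.2124], [0.5905, -0.1515]] ctr [ 0.6152 -0.1827  0.186 ] [np.float64(58.6), np.float64(49.0), np.float64(60.9), np.float64(49.0)]
163 [(np.int64(79), np.int64(107), np.int64(141)), (np.int64(79), np.int64(107), np.int64(141)), (np.int64(79), np.int64(106), np.int64(141)), (np.int64(69), np.int64(91), np.int64(134)), (np.int64(52), np.int64(65), np.int64(121)), (np.int64(41), np.int64(47), np.int64(116)), (np.int64(46), np.int64(51), np.int64(148)), (np.int64(70), np.int64(76), np.int64(232)), (np.int64(86), np.int64(94), np.int64(252)), (np.int64(89), np.int64(96), np.int64(253)), (np.int64(89), np.int64(96), np.int64(253)), (np.int64(89), np.int64(96), np.int64(253))] [(np.int64(88), np.int64(95), np.int64(253)), (np.int64(87), np.int64(94), np.int64(253)), (np.int64(88), np.int64(95), np.int64(253)), (np.int64(88), np.int64(96), np.int64(253)), (np
[... 4788 characters left out ...]
174, (np.int64(90), np.int64(96), np.int64(253))), (175, (np.int64(89), np.int64(96), np.int64(253))), (176, (np.int64(86), np.int64(92), np.int64(252))), (177, (np.int64(56), np.int64(61), np.int64(191))), (178, (np.int64(42), np.int64(47), np.int64(141))), (179, (np.int64(42), np.int64(47), np.int64(138))), (180, (np.int64(46), np.int64(51), np.int64(154))), (181, (np.int64(51), np.int64(59), np.int64(163))), (182, (np.int64(70), np.int64(92), np.int64(181))), (183, (np.int64(98), np.int64(136), np.int64(198))), (184, (np.int64(102), np.int64(142), np.int64(203))), (185, (np.int64(105), np.int64(145), np.int64(209)))]
[[-0.924 -0.     0.383]
 [-0.383  0.001 -0.924]
 [ 0.    -1.    -0.001]]
```

The hanging box measures about 57×50 mm, so it is the one meant. Its mid is at about (0.619, -0.294), the rail yaw is about 2°, and the mat centre is about (0.528, 0.200). First I'll lift and tilt a little sideways in free air to learn how the wrist joints respond.

>>> drive_tool(
  series=[
    [0,-40,0,0,0,8,85],
    [0,-70,0,0,0,16,85],
    [0,-70,0,0,0,24,85],
    [0,-70,0,0,0,30,85],
  ],
)

```text
clock: 0.7
tcp_pos: [0.2566, -0.6252, 0.3028]
orientation: [0.128, 1.857, -1.675]
contact_force: [-0.7, -0.2, -0.9]
grip_width: 0.0851
```

```bash
python3 - <<'E'
from h import *
from bench import r
o=r.get_obs(); print(o["clock"],np.round(o["joints"],3),o["tcp_pos"]); print(np.round(R.from_rotvec(o["orientation"]).as_matrix(),3),o["contact_force"])
E
```

```text
0.7 [ 1.406  0.493 -0.11   1.465 -0.492  1.29   0.29 ] [ 0.2566035 -0.6251701  0.3028182]
[[-0.799  0.466  0.38 ]
 [-0.33   0.188 -0.925]
 [-0.503 -0.864  0.003]] [-0.70538689 -0.19690686 -0.87160288]
```

```bash
cat > fk.py <<'E'
from h import *
import itertools
def fkR(q,s,off,tw):
    ax="zyzyzyz"; M=R.from_euler("z",off)
    for a,qi,si in zip(ax,q,s): M=M*R.from_euler(a,si*qi)
    return M*tw
def elb(q,s,off):
    M=R.from_euler("z",off)*R.from_euler("z",s[0]*q[0])*R.from_euler("y",s[1]*q[1]); a=M.apply([0,0,1])
    M=M*R.from_euler("z",s[2]*q[2])*R.from_euler("y",s[3]*q[3]); b=M.apply([0,0,1])
    return a,b
E
python3 - <<'E'
from fk import *
A=([1.06991049,.47777956,.02238425,1.55647488,-.01152375,1.10930584,-.08306692],[0.25809946,-0.62305105,0.23033046],[-0.39963986,2.00793623,-2.00431126])
from bench import r
o=r.get_obs(); B=(o["joints"],o["tcp_pos"],o["orientation"])
RA=R.from_rotvec(A[2]);RB=R.from_rotvec(B[2])
# relative orientation independent of off: RA^T RB = tw^T FA^T FB tw
res=[]
for s in itertools.product([1,-1],repeat=4):
    s1,s3,s5,s7=s; sg=(s1,1,s3,1,s5,1,s7)
    for off in np.radians(np.arange(-180,180,1)):
        I=R.identity(); tw=fkR(A[0],sg,off,I).inv()*RA
        e=(fkR(B[0],sg,off,tw).inv()*RB).magnitude(); res.append((e,sg,np.degrees(off)))
res.sort(key=lambda t:t[0]); 
for x in res[:8]: print(x)
# az check
for sg in set(x[1] for x in res[:8]): 
    a,b=elb(A[0],sg,0); print(sg,np.degrees(np.arctan2(b[1],b[0])))
E
```

```text
(1.0328213977306052e-08, (-1, 1, -1, 1, -1, 1, -1), np.float64(0.0))
(0.0053987587507563555, (1, 1, 1, 1, 1, 1, 1), np.float64(44.0))
(0.008251217019100941, (1, 1, 1, 1, 1, 1, 1), np.float64(43.0))
(0.009095259116382589, (-1, 1, -1, 1, -1, 1, -1), np.float64(-1.0))
(0.00909527325814461, (-1, 1, -1, 1, -1, 1, -1), np.float64(1.0))
(0.012476251821246825, (1, 1, 1, 1, 1, 1, 1), np.float64(45.0))
(0.01650617348428519, (1, 1, 1, 1, 1, 1, 1), np.float64(42.0))
(0.018189879683245334, (-1, 1, -1, 1, -1, 1, -1), np.float64(-2.0))
(1, 1, 1, 1, 1, 1, 1) 62.73491466891244
(-1, 1, -1, 1, -1, 1, -1) -62.73491466891244
```

```bash
cat > plan.py <<'E'
import sys,json
from h import *
from bench import r
def Rtool(y,z):
    y=np.array(y,float);y/=np.linalg.norm(y);z=np.array(z,float);z-=y*(y@z);z/=np.linalg.norm(z)
    return R.from_matrix(np.c_[np.cross(y,z),y,z])
def go(pos,Rt,vmm=35,n=5):
    o=r.get_obs()
    with open("log.jsonl","a") as f: f.write(json.dumps({k:np.ravel(v).tolist() for k,v in o.items()})+"\n")
    Rc=R.from_rotvec(o["orientation"]); d=Rc.inv().apply(np.array(pos)-o["tcp_pos"])*1000
    w=np.degrees((Rc.inv()*Rt).as_rotvec())
    N=max(np.linalg.norm(d)/vmm,np.linalg.norm(w)/8.3,1e-9); N=int(np.ceil(N))
    print("t",round(float(o["clock"][()] if hasattr(o["clock"],'shape') else o["clock"]),2),"q",np.round(o["joints"],2).tolist(),"pos",np.round(o["tcp_pos"],4),"F",np.round(o["contact_force"],1),"g",round(float(o["grip_width"]),4))
    print("full shift",np.round(d,1),"rot",np.round(w,1),"rows",N)
    print([ (np.round(np.r_[d,w]*min(1,(i+1)/N),0)+0).astype(int).tolist() for i in range(min(n,N))])
YAW=np.radians(2.1); RX=np.array([np.cos(YAW),np.sin(YAW),0]); RY=np.array([-np.sin(YAW),np.cos(YAW),0])
E
python3 - <<'E'
from plan import *
go([.30,-.55,.31],Rtool([0,0,-1],[np.cos(np.radians(-40)),np.sin(np.radians(-40)),0]))
E
```

```text
t 0.7 q [1.41, 0.49, -0.11, 1.46, -0.49, 1.29, 0.29] pos [ 0.2566 -0.6252  0.3028] F [-0.7 -0.2 -0.9] g 0.0851
full shift [-63.1  28.2 -53. ] rot [ -7.5 -27.  -29.6] rows 5
[[-13, 6, -11, -1, -5, -6], [-25, 11, -21, -3, -11, -12], [-38, 17, -32, -4, -16, -18], [-50, 23, -42, -6, -22, -24], [-63, 28, -53, -7, -27, -30]]
```

>>> drive_tool(
  series=[
    [-13,6,-11,-1,-5,-6,85],
    [-25,11,-21,-3,-11,-12,85],
    [-38,17,-32,-4,-16,-18,85],
    [-50,23,-42,-6,-22,-24,85],
    [-63,28,-53,-7,-27,-30,85],
  ],
)

```text
clock: 1.2
tcp_pos: [0.3003, -0.5502, 0.3106]
orientation: [-0.806, 1.693, -1.714]
contact_force: [-0.2, -0.3, 0.0]
grip_width: 0.0849
```

```bash
python3 - <<'E'
from plan import *
go([.45,-.42,.29],Rtool([0,0,-1],[np.cos(np.radians(0)),np.sin(np.radians(0)),0]))
E
```

```text
t 1.2 q [1.06, 0.34, -0.12, 1.58, 0.05, 1.22, 0.23] pos [ 0.3003 -0.5502  0.3106] F [-0.2 -0.3  0. ] g 0.0849
full shift [-196.2   18.1   31.3] rot [ -0.1 -39.9   0.9] rows 6
[[-33, 3, 5, 0, -7, 0], [-65, 6, 10, 0, -13, 0], [-98, 9, 16, 0, -20, 0], [-131, 12, 21, 0, -27, 1], [-163, 15, 26, 0, -33, 1]]
```

Tracking is exact, so I'll continue.

>>> drive_tool(
  series=[
    [-36,3,5,0,-8,0,85],
    [-75,6,11,0,-16,0,85],
    [-115,10,18,0,-24,1,85],
    [-155,14,25,0,-32,1,85],
    [-196,18,31,0,-40,1,85],
  ],
)

```text
clock: 1.7
tcp_pos: [0.4505, -0.4191, 0.29]
orientation: [-1.21, 1.203, -1.204]
contact_force: [1.4, -0.1, 0.0]
grip_width: 0.0852
```

```bash
python3 - <<'E'
from plan import *
go([.54,-.36,.275],Rtool([0,0,-1],[np.cos(np.radians(41)),np.sin(np.radians(41)),0]))
E
```

```text
t 1.7 q [0.89, 0.35, -0.32, 1.62, 0.11, 1.19, 0.56] pos [ 0.4505 -0.4191  0.29  ] F [ 1.4 -0.1  0. ] g 0.0852
full shift [-58.5  15.3  89.9] rot [ -0.1 -40.6  -0. ] rows 5
[[-12, 3, 18, 0, -8, 0], [-23, 6, 36, 0, -16, 0], [-35, 9, 54, 0, -24, 0], [-47, 12, 72, 0, -32, 0], [-59, 15, 90, 0, -41, 0]]
```

>>> drive_tool(
  series=[
    [-12,3,18,0,-8,0,85],
    [-23,6,36,0,-16,0,85],
    [-35,9,54,0,-24,0,85],
    [-47,12,72,0,-32,0,85],
    [-59,15,90,0,-40,0,85],
  ],
)

```text
clock: 2.2
tcp_pos: [0.5407, -0.3591, 0.2751]
orientation: [-1.463, 0.671, -0.672]
contact_force: [-0.0, -0.4, -0.2]
grip_width: 0.0849
```

```bash
python3 - <<'E'
from plan import *
go([.60,-.31,.265],Rtool([0,0,-1],[np.cos(np.radians(82)),np.sin(np.radians(82)),0]))
E
```

```text
t 2.2 q [0.83, 0.44, -0.47, 1.55, 0.21, 1.2, 1.03] pos [ 0.5407 -0.3591  0.2751] F [-0.  -0.4 -0.2] g 0.0849
full shift [ 1.5 10.2 76.9] rot [ -0.1 -41.3   0.1] rows 5
[[0, 2, 15, 0, -8, 0], [1, 4, 31, 0, -17, 0], [1, 6, 46, 0, -25, 0], [1, 8, 62, 0, -33, 0], [2, 10, 77, 0, -41, 0]]
```

>>> drive_tool(
  series=[
    [0,2,15,0,-8,0,85],
    [1,4,31,0,-16,0,85],
    [1,6,46,0,-25,0,85],
    [1,8,62,0,-33,0,85],
    [2,10,77,0,-41,0,85],
  ],
)

```text
clock: 2.7
tcp_pos: [0.6008, -0.3099, 0.2651]
orientation: [-1.567, 0.108, -0.11]
contact_force: [0.3, 0.6, 1.5]
grip_width: 0.085
```

```bash
python3 - <<'E'
from plan import *
go([.616,-.294,.235],Rtool([0,0,-1],RY))
E
```

```text
t 2.7 q [0.81, 0.52, -0.62, 1.48, 0.31, 1.24, 1.58] pos [ 0.6008 -0.3099  0.2651] F [0.3 0.6 1.5] g 0.085
full shift [12.9 30.1 17.8] rot [ -0.1 -10.    0.1] rows 2
[[6, 15, 9, 0, -5, 0], [13, 30, 18, 0, -10, 0]]
```

>>> drive_tool(
  series=[
    [6,15,9,0,-5,0,85],
    [13,30,18,0,-10,0,85],
    [13,30,18,0,-10,0,85],
  ],
)

```text
clock: 3.0
tcp_pos: [0.6158, -0.2918, 0.2327]
orientation: [-1.567, -0.029, 0.032]
contact_force: [-0.5, 0.2, -0.7]
grip_width: 0.0855
```

```bash
python3 - <<'E'
from plan import *
go([.616,-.294,.135],Rtool([0,0,-1],RY))
for n in("top","scene"):
    f=r.grab_frame(n); o=r.get_obs(); print(proj(f,[o["tcp_pos"]]))
    c=f["frame"][110:230,265:425] if n=="top" else f["frame"][150:270,150:310]
    cv2.imwrite(f"pics/a_{n}.png",cv2.resize(c,None,fx=5,fy=5,interpolation=cv2.INTER_CUBIC))
E
```

```text
t 3.0 q [0.79, 0.57, -0.65, 1.5, 0.36, 1.2, 1.69] pos [ 0.6158 -0.2918  0.2327] F [-0.5  0.2 -0.7] g 0.0855
full shift [ 0.2 97.7 -2.6] rot [-0.2  0.1 -0.1] rows 3
[[0, 33, -1, 0, 0, 0], [0, 65, -2, 0, 0, 0], [0, 98, -3, 0, 0, 0]]
[[357.50401003 164.94808372]]
[[198.18502545 214.30035324]]
```

View pics/a_top.png

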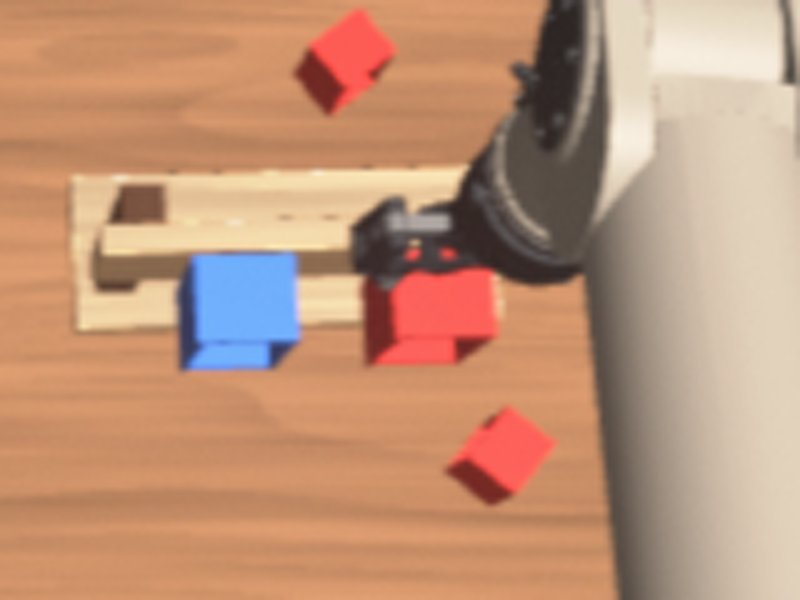

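View pics/a_scene.png

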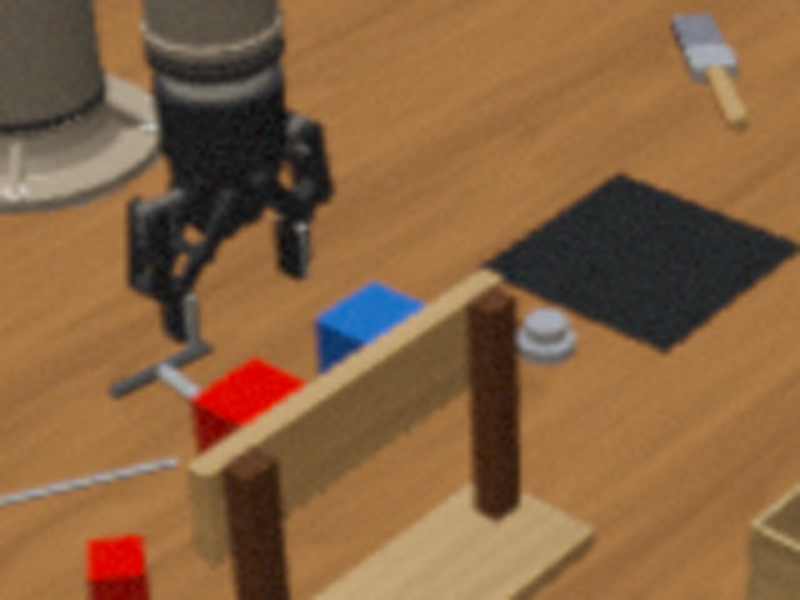

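The gripper straddles the red box with the open jaws across its width. In the top crop the TCP is at about (462,275) and the box at (440,310). I'll descend now.

>>> drive_tool(
  series=[
    [0,30,-2,0,0,0,85],
    [0,60,-2,0,0,0,85],
    [0,85,-2,0,0,0,85],
    [0,97,-2,0,0,0,85],
    [0,98,-2,0,0,0,85],
  ],
)

```text
clock: 3.6
tcp_pos: [0.6151, -0.2967, 0.1363]
orientation: [-1.569, -0.024, 0.026]
contact_force: [-0.1, -0.1, -0.0]
grip_width: 0.0848
```

```bash
python3 - <<'E'
from plan import *
go([.616,-.294,.135],Rtool([0,0,-1],RY))
for n in("top","scene"):
    f=r.grab_frame(n); o=r.get_obs(); print(proj(f,[o["tcp_pos"]]))
    c=f["frame"][110:230,265:425] if n=="top" else f["frame"][180:270,150:270]
    cv2.imwrite(f"pics/b_{n}.png",cv2.resize(c,None,fx=5,fy=5,interpolation=cv2.INTER_CUBIC))
E
```

```text
t 3.6 q [0.77, 0.66, -0.62, 1.58, 0.42, 1.04, 1.64] pos [ 0.6151 -0.2967  0.1363] F [-0.1 -0.1 -0. ] g 0.0848
full shift [1.  1.3 2.7] rot [-0.1 -0.3 -0.1] rows 1
[[1, 1, 3, 0, 0, 0]]
[[350.24573692 172.75902367]]
[[200.21202579 240.16808275]]
```

View pics/b_scene.png

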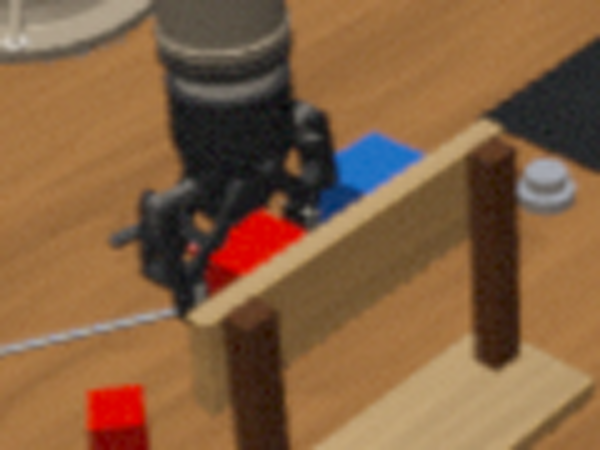

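The fingers straddle the red box, with blue and the rail clear. I'll centre and close gently.

>>> drive_tool(
  series=[
    [1,1,3,0,0,0,85],
    [1,1,3,0,0,0,64],
    [1,1,3,0,0,0,64],
  ],
  squeeze=20,
)

```text
clock: 4.0
tcp_pos: [0.6181, -0.2934, 0.1385]
orientation: [-1.571, -0.029, 0.023]
contact_force: [0.2, 0.6, 0.3]
grip_width: 0.0642
```

>>> drive_tool(
  series=[
    [0,0,0,0,0,0,58],
    [0,0,0,0,0,0,50],
    [0,0,0,0,0,0,50],
  ],
)

```text
clock: 4.3
tcp_pos: [0.6183, -0.2932, 0.139]
orientation: [-1.571, -0.029, 0.023]
contact_force: [-2.6, 1.4, 5.1]
grip_width: 0.0557
```

```bash
python3 - <<'E'
from plan import *
go([.616,-.294,.135],Rtool([0,0,-1],RY))
o=r.get_obs();print(o["contact_force"],o["moment"])
E
```

```text
t 4.3 q [0.77, 0.66, -0.62, 1.58, 0.42, 1.04, 1.63] pos [ 0.6183 -0.2932  0.139 ] F [-2.6  1.4  5.1] g 0.0557
full shift [-2.3  4.  -0.7] rot [ 0.  -0.2  0.2] rows 1
[[-2, 4, -1, 0, 0, 0]]
[-2.55534254  1.41067996  5.13029501] [ 0.27333789  0.41255268 -0.05599803]
```

Gripped at 55.7 mm (the box is 56). I'll firm the grip and raise it.

>>> drive_tool(
  series=[
    [0,0,0,0,0,0,45],
    [0,0,0,0,0,0,45],
    [0,-5,0,0,0,0,45],
    [0,-10,0,0,0,0,45],
    [0,-10,0,0,0,0,45],
  ],
  squeeze=50,
)

```text
clock: 4.8
tcp_pos: [0.6181, -0.2934, 0.1495]
orientation: [-1.571, -0.028, 0.022]
contact_force: [-0.7, -0.1, -1.6]
grip_width: 0.0554
```

```bash
python3 - <<'E'
from plan import *
go([.6183,-.2932,.156],Rtool([0,0,-1],RY))
o=r.get_obs();print(o["contact_force"],o["moment"])
E
```

```text
t 4.8 q [0.77, 0.65, -0.62, 1.57, 0.42, 1.05, 1.64] pos [ 0.6181 -0.2934  0.1495] F [-0.7 -0.1 -1.6] g 0.0554
full shift [ 0.2 -6.5  0.2] rot [ 0.  -0.2  0.2] rows 1
[[0, -6, 0, 0, 0, 0]]
[-0.7314778  -0.11479872 -1.56514579] [ 0.01741949  0.12888469 -0.00230883]
```

>>> drive_tool(
  series=[
    [0,-4,0,0,0,0,45],
    [0,-6.5,0,0,0,0,45],
    [0,-6.5,0,0,0,0,45],
  ],
)

```text
clock: 5.1
tcp_pos: [0.618, -0.2936, 0.1563]
orientation: [-1.571, -0.028, 0.022]
contact_force: [-1.0, 0.6, -1.3]
grip_width: 0.0557
```

>>> drive_tool(
  series=[
    [0,-1.5,0,0,0,0,45],
    [0,-3,0,0,0,0,45],
    [0,-3,0,0,0,0,45],
  ],
)

```text
clock: 5.4
tcp_pos: [0.618, -0.2936, 0.1595]
orientation: [-1.571, -0.028, 0.022]
contact_force: [-1.2, 0.2, -0.9]
grip_width: 0.0556
```

>>> drive_tool(
  series=[
    [0,-1,0,0,0,0,45],
    [0,-2,0,0,0,0,45],
  ],
)

```text
clock: 5.6
tcp_pos: [0.6179, -0.2935, 0.1608]
orientation: [-1.571, -0.028, 0.023]
contact_force: [3.2, -1.1, -11.1]
grip_width: 0.0556
```

I felt the stop at z≈0.1605, -11 N and 21 mm up, as predicted. Next, come down 4 mm and draw off gently.

>>> drive_tool(
  series=[
    [0,2,0,0,0,0,45],
    [0,4.2,0,0,0,0,45],
    [0,4.2,0,0,0,0,45],
  ],
)

```text
clock: 5.9
tcp_pos: [0.6179, -0.2935, 0.1564]
orientation: [-1.571, -0.028, 0.023]
contact_force: [0.7, 0.0, -1.3]
grip_width: 0.0555
```

>>> drive_tool(
  series=[
    [-2,0,0,0,0,0,45],
    [-4,0,0,0,0,0,45],
    [-4,0,0,0,0,0,45],
  ],
)

```text
clock: 6.2
tcp_pos: [0.6136, -0.2937, 0.1565]
orientation: [-1.571, -0.028, 0.023]
contact_force: [-0.3, -0.2, -1.6]
grip_width: 0.0555
```

>>> drive_tool(
  series=[
    [-3,0,0,0,0,0,45],
    [-6,0,0,0,0,0,45],
    [-9,0,0,0,0,0,45],
    [-9,0,0,0,0,0,45],
  ],
)

```text
clock: 6.6
tcp_pos: [0.604, -0.2943, 0.1565]
orientation: [-1.571, -0.027, 0.023]
contact_force: [0.6, 0.3, -1.2]
grip_width: 0.0552
```

>>> drive_tool(
  series=[
    [-8,0,0,0,0,0,45],
    [-20,0,0,0,0,0,45],
    [-35,0,0,0,0,0,45],
    [-50,0,0,0,0,0,45],
  ],
)

```text
clock: 7.0
tcp_pos: [0.5526, -0.296, 0.1562]
orientation: [-1.572, -0.027, 0.023]
contact_force: [-0.1, 0.6, -1.3]
grip_width: 0.0553
```

```bash
python3 - <<'E'
from plan import *
go([.53,-.25,.26],Rtool([0,0,-1],RY))
for n in("top","scene"):
    f=r.grab_frame(n)
    cv2.imwrite(f"pics/c_{n}.png",f["frame"])
E
```

```text
t 7.0 q [0.86, 0.56, -0.65, 1.71, 0.39, 1.0, 1.68] pos [ 0.5526 -0.296   0.1562] F [-0.1  0.6 -1.3] g 0.0553
full shift [ -20.8 -103.9   46.6] rot [ 0.1 -0.3  0.1] rows 4
[[-5, -26, 12, 0, 0, 0], [-10, -52, 23, 0, 0, 0], [-16, -78, 35, 0, 0, 0], [-21, -104, 47, 0, 0, 0]]
```

View pics/c_scene.png

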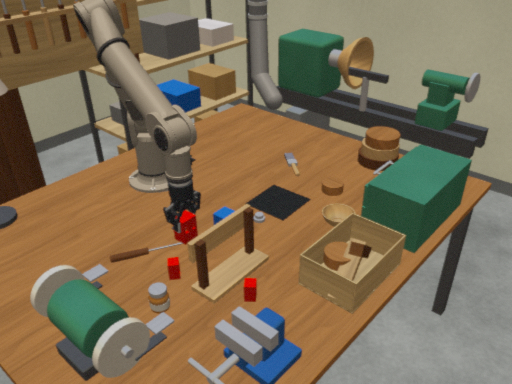

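The red box is drawn off and held below the gripper at (186,226), and blue still hangs at (222,217). Before placing I'll fit the arm's kinematics from the logged poses, to choose the box's facing for the second grasp.

```bash
cat >> fk.py <<'E'
SG=(-1,1,-1,1,-1,1,-1)
E
python3 - <<'E'
from fk import *; import json
D=[json.loads(l) for l in open("log.jsonl")]
rowsA=[];rowsb=[];E=[]
Z=[]
for d in D:
    q=d["joints"]; a,b=elb(q,SG,0); F=fkR(q,SG,0,R.identity()); Rt=R.from_rotvec(d["orientation"]); tw=F.inv()*Rt; Z.append(tw.as_rotvec())
    M=F.as_matrix()
    M5=R.from_euler("z",-q[0]).as_matrix()
    A=np.zeros((3,6)); A[:,0]=[0,0,1];A[:,1]=a;A[:,2]=b;A[:,3:6]=M
    rowsA.append(A);rowsb.append(d["tcp_pos"])
print(np.ptp(Z,axis=0),Z[0])
A=np.vstack(rowsA);y=np.concatenate(rowsb); x,res,rk,sv=np.linalg.lstsq(A,y,rcond=None); print(np.round(x,4),rk,sv, "maxerr",np.abs(A@x-y).max())
E
```

```text
[1.55431223e-15 6.66133815e-16 1.11022302e-15] [ 1.20919958 -1.20919958 -1.20919958]
[-0.0246  0.788   0.297  -0.0403 -0.0388  0.306 ] 6 [5.41965295 4.22261942 3.20916736 1.52890897 0.33752471 0.21588518] maxerr 0.0401414284052668
```

```bash
python3 - <<'E'
from fk import *; import json
D=[json.loads(l) for l in open("log.jsonl")]
rA=[];rb=[]
for d in D:
    q=d["joints"]; M=R.identity(); Fs=[]
    for a,qi,s in zip("zyzyzyz",q,SG): M=M*R.from_euler(a,s*qi); Fs.append(M.as_matrix())
    rA.append(np.hstack([np.array([[0],[0],[1]]),Fs[1],Fs[3],Fs[5][:,:2],Fs[6][:,2:]]));rb.append(d["tcp_pos"])
A=np.vstack(rA);y=np.concatenate(rb)
print(len(D))
for lam in (1e-6,1e-5,1e-4,1e-3):
    x=np.linalg.solve(A.T@A+lam*np.eye(A.shape[1]),A.T@y); print(lam,np.round(x,3),np.abs(A@x-y).max())
E
```

```text
10
1e-06 [ 0.287  0.    -0.03   0.542 -0.    -0.031  0.473 -0.    -0.     0.327] 1.9709104225329455e-06
1e-05 [ 0.287  0.    -0.03   0.542 -0.    -0.031  0.472 -0.    -0.     0.327] 1.970055469746601e-05
0.0001 [ 0.287  0.    -0.03   0.54  -0.001 -0.032  0.471 -0.001 -0.     0.327] 0.00019615466530054082
0.001 [ 0.285  0.004 -0.029  0.528 -0.012 -0.034  0.462 -0.007  0.002  0.324] 0.0018803437018753977
```

```bash
cat > ik.py <<'E'
from fk import *
from scipy.optimize import least_squares
LO=np.array([-2.96,-.34,-1.41,.24,-1.37,.17,-2.96]);HI=np.array([2.96,2.1,1.46,2.44,4.51,1.92,2.96])
TW=R.from_rotvec([1.20919958,-1.20919958,-1.20919958])
def fk(q):
    M=R.identity();p=np.array([0,0,.287]);pts=[]
    for i,(a,s) in enumerate(zip("zyzyzyz",SG)):
        M=M*R.from_euler(a,s*q[i])
        if i==1: p=p+M.apply([0,-.03,.542]);pts.append(p)
        if i==3: p=p+M.apply([0,-.031,.473]);pts.append(p)
        if i==6: p=p+M.apply([0,0,.327])
    return p,M*TW,pts
def ik(q0,pos,Rt):
    f=lambda q:np.r_[(fk(q)[0]-pos)*20,(fk(q)[1].inv()*Rt).as_rotvec()*5,(q-q0)*.003]
    s=least_squares(f,np.clip(q0,LO+1e-3,HI-1e-3),bounds=(LO,HI)); q=s.x; p,Rr,pts=fk(q)
    return q,np.linalg.norm(p-pos)*1000,np.degrees((Rr.inv()*Rt).magnitude()),pts
E
cat > t.py <<'E'
from ik import *
from plan import Rtool
from bench import r
q0=np.array(r.get_obs()["joints"])
C=np.array([.528,.2,0]); az=np.arctan2(.2,.528)
rad=np.array([np.cos(az),np.sin(az),0]); tan=np.array([-np.sin(az),np.cos(az),0]); up=np.array([0,0,1.])
print("fkcheck",np.round(fk(q0)[0],4),r.get_obs()["tcp_pos"])
for name,m,zsign in (("A mouth +tan",tan,1),("B mouth -tan",-tan,1)):
    q=q0.copy()
    # carry to mat with jaws radial: choose z sign as continuing: box mouth = -toolx at rail
    # tool x = -m ; y down; z = x cross y
    y=-up; x=-m; z=np.cross(x,y)
    for t in np.linspace(0,1,12):
        R0=R.from_rotvec(r.get_obs()["orientation"]); R1=R.from_matrix(np.c_[x,y,z]); w=(R0.inv()*R1).as_rotvec()
        p=(1-t)*np.array([.5526,-.296,.26])+t*(C+[0,0,.14]); q,e,a,pts=ik(q,p,R0*R.from_rotvec(w*t))
    print(name,"rot",np.degrees(w),"above",np.round(q,2),round(e,2),round(a,2))
    q,e,a,pts=ik(q,C+[0,0,.04],R1); print(" place",np.round(q,2),round(e,2),round(a,2))
    q,e,a,pts=ik(q,C+[0,0,.16],R1)
    for ph in range(0,100,10):
        d=-(np.cos(np.radians(ph))*up+np.sin(np.radians(ph))*m)  # tool y dir
        # half-turn choice: keep z as now
        Rt=Rtool(d,z); g=C+[0,0,.045]; 
        q,e,a,pts=ik(q,g+d*.019-d*.12,Rt); q2,e2,a2,p2=ik(q,g+d*.019,Rt)
        print("  phi",ph,np.round(q,2),round(e,1),round(a,1),"| at grasp",np.round(q2,2),round(e2,1),round(a2,1),"wrist",np.round(p2[1],3),"elb",np.round(p2[0],2))
E
python3 t.py
```

```text
fkcheck [ 0.5521 -0.2959  0.1561] [ 0.55107025 -0.29681672  0.15607935]
A mouth +tan rot [6.61709755e-02 7.09764637e+01 6.87590599e-02] above [-0.05  0.46 -0.54  1.88  0.3   0.88 -0.37] 0.0 0.0
 place [-0.11  0.59 -0.46  1.94  0.4   0.7  -0.45] 0.0 0.0
  phi 0 [-0.06  0.45 -0.53  1.88  0.28  0.89 -0.36] 0.0 0.0 | at grasp [-0.13  0.61 -0.44  1.94  0.4   0.67 -0.46] 0.0 0.0 wrist [0.528 0.2   0.353] elb [0.31 0.01 0.73]
  phi 10 [-0.24  0.45 -0.47  1.87  0.45  0.96 -0.58] 0.0 0.0 | at grasp [-0.27  0.61 -0.38  1.94  0.58  0.75 -0.69] 0.0 0.0 wrist [0.509 0.25  0.348] elb [0.31 0.05 0.73]
  phi 20 [-0.4   0.49 -0.42  1.86  0.59  1.07 -0.77] 0.0 0.0 | at grasp [-0.39  0.64 -0.34  1.93  0.73  0.87 -0.87] 0.0 0.0 wrist [0.491 0.299 0.334] elb [0.31 0.1  0.72]
  phi 30 [-0.55  0.55 -0.37  1.83  0.69  1.19 -0.93] 0.0 0.0 | at grasp [-0.5   0.68 -0.31  1.91  0.83  1.   -1.01] 0.0 0.0 wrist [0.473 0.344 0.312] elb [0.31 0.14 0.71]
  phi 40 [-0.67  0.64 -0.33  1.79  0.77  1.33 -1.04] 0.0 0.0 | at grasp [-0.6   0.74 -0.27  1.88  0.9   1.14 -1.12] 0.0 0.0 wrist [0.458 0.385 0.281] elb [0.32 0.18
[... 2108 characters left out ...]
 1.39 -1.41  1.67  0.39  1.16  2.96] 7.7 7.8 | at grasp [ 0.82  1.52 -1.41  1.77  0.52  0.99  2.96] 1.8 1.5 wrist [ 0.619 -0.046  0.203] elb [ 0.35 -0.42  0.31]
  phi 70 [ 0.93  1.5  -1.41  1.63  0.35  1.19  2.96] 9.8 12.3 | at grasp [ 0.85  1.6  -1.41  1.76  0.46  0.98  2.96] 7.2 6.9 wrist [ 0.615 -0.061  0.169] elb [ 0.33 -0.43  0.27]
  phi 80 [ 0.95  1.62 -1.41  1.58  0.3   1.24  2.96] 10.8 16.3 | at grasp [ 0.89  1.68 -1.41  1.75  0.39  0.99  2.96] 11.2 11.9 wrist [ 0.61  -0.075  0.13 ] elb [ 0.32 -0.44  0.23]
  phi 90 [ 0.98  1.75 -1.41  1.54  0.24  1.28  2.96] 12.4 19.7 | at grasp [ 0.92  1.78 -1.41  1.73  0.32  1.01  2.96] 14.7 16.5 wrist [ 0.601 -0.088  0.086] elb [ 0.3  -0.44  0.17]
```

```bash
cat > t2.py <<'E'
from ik import *
from plan import Rtool,YAW
from bench import r
q0=np.array(r.get_obs()["joints"]); C=np.array([.528,.2,0]); up=np.array([0,0,1.])
az=YAW; m=np.array([-np.sin(az),np.cos(az),0]); z=np.cross(-m,-up)
y=-up;x=-m;R1=R.from_matrix(np.c_[x,y,z]);R0=R.from_rotvec(r.get_obs()["orientation"]);w=(R0.inv()*R1).as_rotvec()
q=q0
for t in np.linspace(0,1,12): q,e,a,_=ik(q,(1-t)*np.array([.5526,-.296,.26])+t*(C+[0,0,.14]),R0*R.from_rotvec(w*t))
print(np.degrees(w),np.round(q,2),e,a)
q,e,a,_=ik(q,C+[0,0,.04],R1);print("place",np.round(q,2),e,a)
for ph in range(0,75,10):
    d=-(np.cos(np.radians(ph))*up+np.sin(np.radians(ph))*m);q,e,a,p=ik(q,C+[0,0,.16]-d*.05,Rtool(d,z))
    print(ph,np.round(q,2),round(e,1),round(a,1),np.round(p[1],3))
ph=65;d=-(np.cos(np.radians(ph))*up+np.sin(np.radians(ph))*m)
q,e,a,p=ik(q,C+[0,0,.045]+d*.019,Rtool(d,z));print("grasp",np.round(q,2),round(e,1),round(a,1),np.round(p[1],3))
for ph in range(65,-26,-15):
    d=-(np.cos(np.radians(ph))*up+np.sin(np.radians(ph))*m);q,e,a,p=ik(q,C+[0,0,.1]+d*.019,Rtool(d,z))
    print(ph,np.round(q,2),round(e,1),round(a,1),np.round(p[1],3))
q,e,a,p=ik(q,C+[0,0,.028]+d*.019,Rtool(d,z));print("lay",np.round(q,2),round(e,1),round(a,1),np.round(p[1],3))
E
python3 t2.py
python3 - <<'E'
from plan import *
T=r.grab_frame("top")
for nm,p,z in (("blank",(116,170),.04),("brush",(90,255),.02),("bowl",(175,123),.05),("jaw",(230,201),.026)): print(nm,np.round(onz(T,p,z),3))
go([.535,-.28,.25],R.from_rotvec(r.get_obs()["orientation"])*R.from_rotvec([0,0,0]))
E
```

```text
[5.63305297e-02 8.96225393e+01 8.17225384e-02] [-0.09  0.45 -0.48  1.88  0.26  0.88 -0.67] 1.459650491334973e-05 8.662434003192037e-06
place [-0.15  0.58 -0.41  1.94  0.36  0.69 -0.74] 1.9891004978559746e-05 8.562855909647296e-06
0 [-0.08  0.36 -0.48  1.82  0.19  1.01 -0.61] 0.0 0.0 [0.528 0.2   0.537]
10 [-0.23  0.4  -0.44  1.77  0.34  1.13 -0.78] 0.0 0.0 [0.526 0.265 0.531]
20 [-0.36  0.46 -0.4   1.72  0.46  1.27 -0.91] 0.0 0.0 [0.523 0.329 0.514]
30 [-0.47  0.53 -0.37  1.67  0.55  1.41 -1.  ] 0.0 0.0 [0.521 0.388 0.486]
40 [-0.57  0.62 -0.32  1.61  0.62  1.55 -1.07] 0.0 0.0 [0.519 0.442 0.449]
50 [-0.66  0.71 -0.28  1.56  0.67  1.68 -1.11] 0.0 0.0 [0.517 0.489 0.402]
60 [-0.73  0.8  -0.24  1.51  0.72  1.8  -1.14] 0.0 0.0 [0.516 0.526 0.349]
70 [-0.79  0.9  -0.19  1.46  0.76  1.91 -1.16] 0.0 0.0 [0.515 0.554 0.289]
grasp [-0.7   1.01 -0.2   1.58  0.79  1.64 -1.28] 0.0 0.0 [0.518 0.479 0.175]
65 [-0.7   0.92 -0.2   1.6   0.79  1.69 -1.24] 0.0 0.0 [0.518 0.479 0.23 ]
50 [-0.6   0.8  -0.27  1.68  0.74  1.5  -1.21] 0.0 0.0 [0.519 0.436 0.298]
35 [-0.47  0.69 -0.34  1.75  0.68  1.29 -1.14] 0.0 0.0 [0.522 0.377 0.352]
20 [-0.32  0.6  -0.42  1.83  0.59  1.06 -1.03] 0.0 0.0 [0.524 0.305 0.389]
5 [-0.11  0.55 -0.52  1.9   0.46  0.85 -0.86] 0.0 0.0 [0.527 0.227 0.407]
-10 [ 0.15  0.57 -0.69  1.95  0.3   0.69 -0.63] 0.0 0.0 [0.53  0.147 0.403]
-25 [ 0.45  0.68 -0.91  1.98  0.18  0.58 -0.41] 0.0 0.0 [0.533 0.07  0.379]
lay [ 0.37  0.78 -0.81  2.    0.24  0.46 -0.42] 0.0 0.0 [0.533 0.07  0.307]
blank [0.642 0.405 0.04 ]
brush [0.383 0.474 0.02 ]
bowl [0.792 0.227 0.05 ]
jaw [0.549 0.053 0.026]
t 7.15 q [0.86, 0.56, -0.64, 1.71, 0.39, 1.0, 1.68] pos [ 0.5525 -0.2966  0.1564] F [ 0.1 -0.1 -1.9] g 0.0556
full shift [-16.8 -93.7  17. ] rot [0. 0. 0.] rows 3
[[-6, -31, 6, 0, 0, 0], [-11, -62, 11, 0, 0, 0], [-17, -94, 17, 0, 0, 0]]
```

Mat-aligned placing with the mouth facing +y is reachable throughout: a turn of +90° about tool y, then a second grasp tilted 65°. Lifting and carrying now.

>>> drive_tool(
  series=[
    [-5,-25,5,0,0,0,45],
    [-11,-58,11,0,0,0,45],
    [-17,-94,17,0,0,0,45],
    [-17,-110,35,0,5,0,45],
    [-17,-110,65,0,10,0,45],
  ],
)

```text
clock: 7.65
tcp_pos: [0.5351, -0.2337, 0.2695]
orientation: [-1.571, 0.112, -0.125]
contact_force: [0.2, 0.7, -1.4]
grip_width: 0.0555
```

```bash
cat >> plan.py <<'E'
MC=np.array([.528,.2,0]); M_=np.array([-np.sin(YAW),np.cos(YAW),0]); UP=np.array([0,0,1.]); ZT=np.cross(-M_,-UP)
def Rphi(ph):
    d=-(np.cos(np.radians(ph))*UP+np.sin(np.radians(ph))*M_); return d,Rtool(d,ZT)
E
python3 - <<'E'
from plan import *
go([.528,.2,.2],Rphi(0)[1])
E
```

```text
t 7.65 q [0.84, 0.37, -0.69, 1.71, 0.25, 1.15, 1.5] pos [ 0.5351 -0.2337  0.2695] F [ 0.2  0.7 -1.4] g 0.0555
full shift [-72.9  67.6 427.9] rot [-0.2 79.2  0.5] rows 13
[[-6, 5, 33, 0, 6, 0], [-11, 10, 66, 0, 12, 0], [-17, 16, 99, 0, 18, 0], [-22, 21, 132, 0, 24, 0], [-28, 26, 165, 0, 30, 0]]
```

>>> drive_tool(
  series=[
    [-6,0,33,0,6,0,45],
    [-11,0,66,0,12,0,45],
    [-17,0,99,0,18,0,45],
    [-22,0,132,0,25,0,45],
    [-28,0,165,0,32,0,45],
  ],
)

```text
clock: 8.15
tcp_pos: [0.5325, -0.0646, 0.2691]
orientation: [-1.498, 0.551, -0.567]
contact_force: [0.8, 0.1, -1.0]
grip_width: 0.0557
```

```bash
python3 - <<'E'
from plan import *
go([.528,.2,.2],Rphi(0)[1])
E
```

```text
t 8.15 q [0.56, 0.27, -0.67, 1.81, 0.19, 1.11, 0.68] pos [ 0.5325 -0.0646  0.2691] F [ 0.8  0.1 -1. ] g 0.0557
full shift [-177.4   68.   196.9] rot [-0.4 47.   0.4] rows 8
[[-22, 8, 25, 0, 6, 0], [-44, 17, 49, 0, 12, 0], [-67, 25, 74, 0, 18, 0], [-89, 34, 98, 0, 23, 0], [-111, 42, 123, 0, 29, 0]]
```

>>> drive_tool(
  series=[
    [-22,2,25,0,7,0,45],
    [-46,6,51,0,14,0,45],
    [-72,12,80,0,22,0,45],
    [-100,20,111,0,30,0,45],
    [-130,30,144,0,38,0,45],
  ],
)

```text
clock: 8.65
tcp_pos: [0.5294, 0.1278, 0.2394]
orientation: [-1.292, 1.053, -1.07]
contact_force: [1.2, -0.8, -2.0]
grip_width: 0.0554
```

```bash
python3 - <<'E'
from plan import *
go([.528,.2,.14],Rphi(0)[1])
E
```

```text
t 8.65 q [0.17, 0.31, -0.64, 1.83, 0.22, 1.06, -0.36] pos [0.5294 0.1278 0.2394] F [ 1.2 -0.8 -2. ] g 0.0554
full shift [-71.6  99.1  11.8] rot [-0.6  9.2  0.3] rows 4
[[-18, 25, 3, 0, 2, 0], [-36, 50, 6, 0, 5, 0], [-54, 74, 9, 0, 7, 0], [-72, 99, 12, -1, 9, 0]]
```

>>> drive_tool(
  series=[
    [-22,22,3,0,3,0,45],
    [-46,50,7,0,6,0,45],
    [-65,78,10,0,8,0,45],
    [-72,99,12,-0.5,9,0,45],
    [-72,99,12,-0.5,9,0,45],
  ],
)

```text
clock: 9.15
tcp_pos: [0.5262, 0.2017, 0.1375]
orientation: [-1.235, 1.177, -1.179]
contact_force: [0.2, -1.0, -1.4]
grip_width: 0.0554
```

```bash
python3 - <<'E'
from plan import *
go([.528,.2,.044],Rphi(0)[1])
for n in("top","scene"):
    f=r.grab_frame(n)
    cv2.imwrite(f"pics/d_{n}.png",f["frame"])
f=r.grab_frame("scene"); cv2.imwrite("pics/d2.png",cv2.resize(f["frame"][130:230,210:340],None,fx=6,fy=6,interpolation=cv2.INTER_CUBIC))
E
```

```text
t 9.15 q [-0.03, 0.47, -0.58, 1.88, 0.33, 0.89, -0.72] pos [0.5262 0.2017 0.1375] F [ 0.2 -1.  -1.4] g 0.0554
full shift [ 1.3 93.5  2. ] rot [0.2 0.4 0.3] rows 3
[[0, 31, 1, 0, 0, 0], [1, 62, 1, 0, 0, 0], [1, 94, 2, 0, 0, 0]]
```

View pics/d2.png

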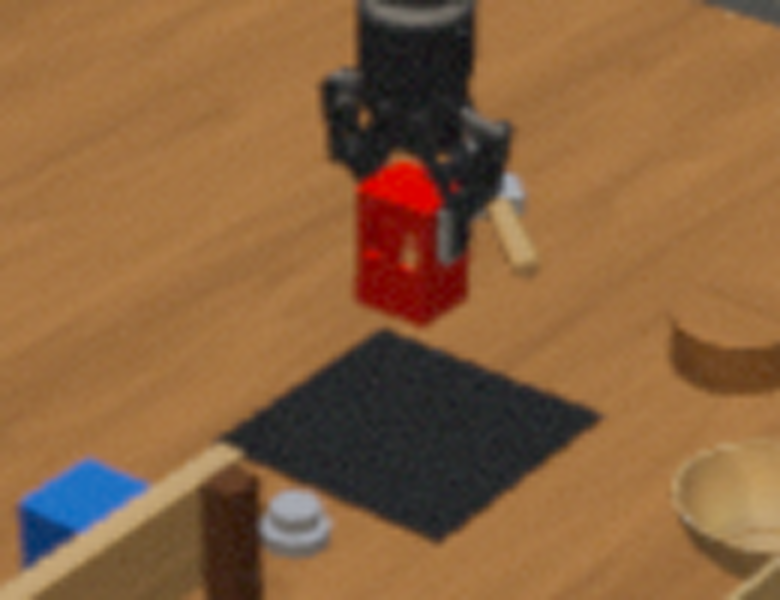

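The box hangs level over the mat, its floor with the keyholes facing -y and its mouth +y. Lowering to just above contact.

>>> drive_tool(
  series=[
    [0,28,1,0,0,0,45],
    [1,58,2,0,0,0,45],
    [1,80,2,0,0,0,45],
    [1,92,2,0,0,0,45],
    [1,92,2,0,0,0,45],
  ],
)

```text
clock: 9.8
tcp_pos: [0.5312, 0.1981, 0.0489]
orientation: [-1.229, 1.176, -1.185]
contact_force: [-0.3, -0.2, -1.5]
grip_width: 0.0553
```

>>> drive_tool(
  series=[
    [0,1,0,0,0,0,45],
    [0,2,0,0,0,0,45],
    [0,3,0,0,0,0,45],
  ],
)

```text
clock: 10.1
tcp_pos: [0.5321, 0.1984, 0.047]
orientation: [-1.227, 1.175, -1.185]
contact_force: [-0.1, 0.1, -1.4]
grip_width: 0.0557
```

```bash
python3 - <<'E'
from plan import *
go([.530,.199,.042],Rphi(0)[1])
print(np.round(R.from_rotvec(r.get_obs()["orientation"]).as_matrix()[2],4))
E
```

```text
t 10.1 q [-0.08, 0.6, -0.51, 1.93, 0.43, 0.73, -0.8] pos [0.5321 0.1984 0.047 ] F [-0.1  0.1 -1.4] g 0.0557
full shift [-0.7  5.  -2.1] rot [-0.3  0.2  0.3] rows 1
[[-1, 5, -2, 0, 0, 0]]
[ 0.0044 -1.      0.0045]
```

>>> drive_tool(
  series=[
    [0,2,-2,-0.3,0,0.3,45],
    [0,4,-2,-0.3,0,0.3,45],
    [0,5,-2,-0.3,0,0.3,45],
    [0,5,-2,-0.3,0,0.3,45],
  ],
)

```text
clock: 10.5
tcp_pos: [0.5299, 0.1982, 0.0418]
orientation: [-1.228, 1.181, -1.179]
contact_force: [0.6, -0.4, -1.0]
grip_width: 0.0554
```

>>> drive_tool(
  series=[
    [0,1,0,0,0,0,45],
    [0,2,0,0,0,0,45],
    [0,2,0,0,0,0,45],
  ],
)

```text
clock: 10.8
tcp_pos: [0.53, 0.1983, 0.0408]
orientation: [-1.228, 1.18, -1.18]
contact_force: [-4.0, -2.4, 9.1]
grip_width: 0.0556
```

Contact felt at 9 N near the predicted height. I'll ease off and open slowly, straight up afterwards.

>>> drive_tool(
  series=[
    [0,-0.8,0,0,0,0,45],
    [0,-0.8,0,0,0,0,45],
    [0,-0.8,0,0,0,0,60],
    [0,-0.8,0,0,0,0,75],
    [0,-0.8,0,0,0,0,85],
  ],
)

```text
clock: 11.3
tcp_pos: [0.5301, 0.1984, 0.0416]
orientation: [-1.228, 1.18, -1.18]
contact_force: [0.2, -0.7, -0.1]
grip_width: 0.0849
```

```bash
python3 - <<'E'
from plan import *
go([.530,.199,.17],Rphi(0)[1])
f=r.grab_frame("scene"); cv2.imwrite("pics/e.png",cv2.resize(f["frame"][130:230,210:340],None,fx=6,fy=6,interpolation=cv2.INTER_CUBIC))
E
```

```text
t 11.3 q [-0.08, 0.6, -0.51, 1.93, 0.43, 0.72, -0.8] pos [0.5301 0.1984 0.0416] F [ 0.2 -0.7 -0.1] g 0.0849
full shift [  -0.7 -128.4   -0.2] rot [ 0.   0.2 -0. ] rows 4
[[0, -32, 0, 0, 0, 0], [0, -64, 0, 0, 0, 0], [-1, -96, 0, 0, 0, 0], [-1, -128, 0, 0, 0, 0]]
```

View pics/e.png

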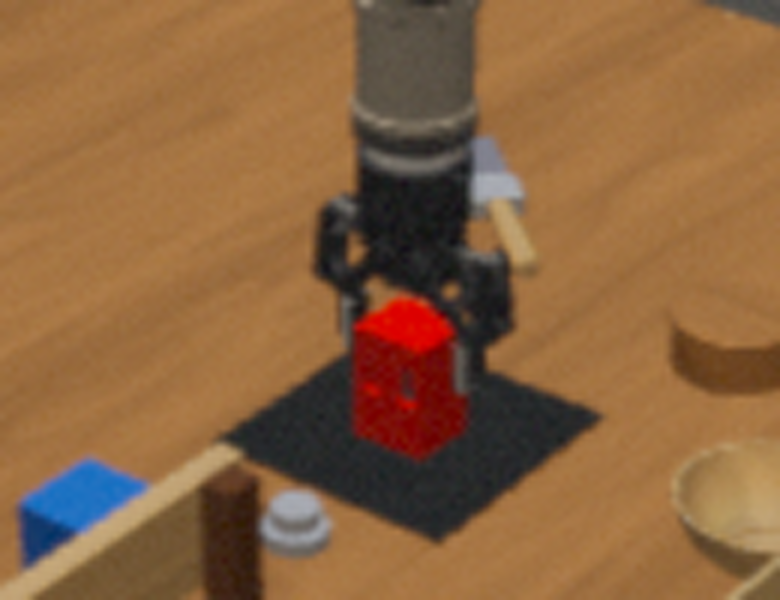

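The box stands on the mat, released, with the fingers clear on both sides. Going straight up.

>>> drive_tool(
  series=[
    [0,-15,0,0,0,0,85],
    [0,-45,0,0,0,0,85],
    [0,-85,0,0,0,0,85],
    [-15,-130,0,0,0,0,85],
    [-40,-150,0,0,0,-8,85],
  ],
)

```text
clock: 11.85
tcp_pos: [0.5339, 0.229, 0.1967]
orientation: [-1.318, 1.117, -1.301]
contact_force: [2.4, -0.8, -0.8]
grip_width: 0.0848
```

```bash
python3 - <<'E'
from plan import *
T=r.grab_frame("top")
f=r.grab_frame("scene"); cv2.imwrite("pics/f.png",cv2.resize(f["frame"][130:230,210:340],None,fx=6,fy=6,interpolation=cv2.INTER_CUBIC))
cv2.imwrite("pics/ft.png",cv2.resize(T["frame"][150:270,120:260],None,fx=5,fy=5,interpolation=cv2.INTER_CUBIC))
d,Rt=Rphi(65); g=np.array([.530,.199,.045]); go(g+d*.019-d*.17,Rt)
E
```

```text
t 11.95 q [-0.18, 0.45, -0.57, 1.75, 0.39, 1.12, -0.85] pos [0.5273 0.2499 0.1974] F [-0.8  1.7  0. ] g 0.0853
full shift [-96.9  76.4   1.6] rot [ -0.9   0.5 -57.4] rows 7
[[-14, 11, 0, 0, 0, -8], [-28, 22, 0, 0, 0, -16], [-42, 33, 1, 0, 0, -25], [-55, 44, 1, 0, 0, -33], [-69, 55, 1, -1, 0, -41]]
```

View pics/f.png

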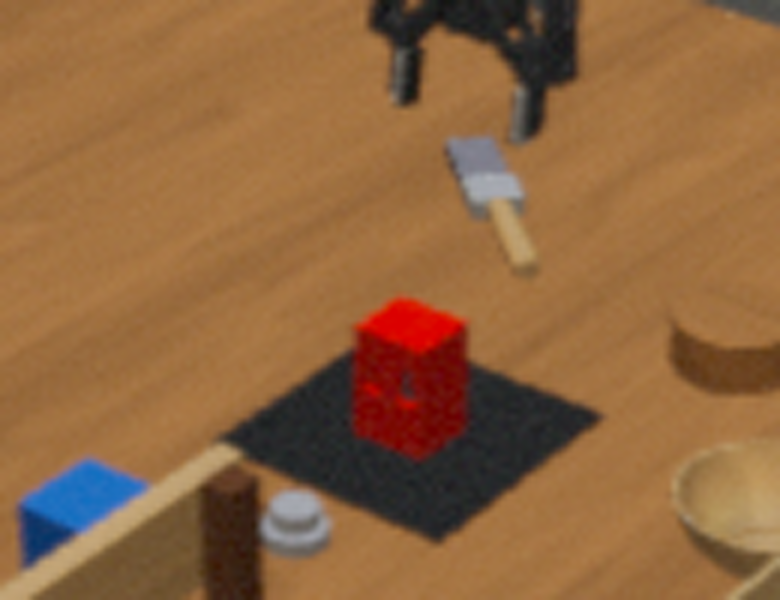

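View pics/ft.png

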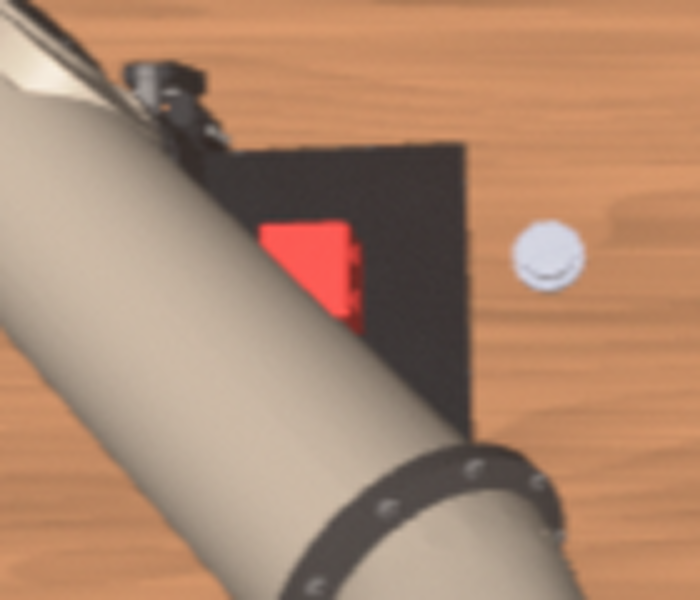

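The box stands upright on the mat (scene crop (410,380)), nothing touching it. In the top crop its far-right top corner is at (349,222). Tilting the tool over to the mouth side.

>>> drive_tool(
  series=[
    [-14,5,0,0,0,-8,85],
    [-30,12,0,0,0,-16,85],
    [-46,22,1,0,0,-25,85],
    [-62,35,1,0,0,-33,85],
    [-76,48,1,-1,0,-41,85],
  ],
)

```text
clock: 12.45
tcp_pos: [0.5241, 0.3218, 0.1408]
orientation: [-1.812, 0.634, -1.767]
contact_force: [1.7, 0.9, -0.9]
grip_width: 0.085
```

```bash
python3 - <<'E'
from plan import *
T=r.grab_frame("top")
p=onz(T,[120+349.5/5-.5,150+222.5/5-.5],.087); print("corner",np.round(p,4)," expected",np.array([.530,.199])+.028*np.array([np.cos(YAW),np.sin(YAW)])-.025*M_[:2])
d,Rt=Rphi(65); g=np.array([.530,.199,.045]); go(g+d*.019-d*.15,Rt)
E
```

```text
corner [0.5601 0.1709 0.087 ]  expected [0.55889729 0.17504281]
t 12.5 q [-0.7, 0.87, -0.37, 1.41, 0.69, 1.73, -1.19] pos [0.5197 0.3241 0.1298] F [ -4.7   1.7 -12.6] g 0.0851
full shift [-17.9  24.1   6.3] rot [ -0.1   1.6 -15.5] rows 2
[[-9, 12, 3, 0, 1, -8], [-18, 24, 6, 0, 2, -16]]
```

>>> drive_tool(
  series=[
    [-9,8,3,0,1,-8,85],
    [-18,16,6,0,2,-15.5,85],
    [-18,16,6,0,2,-15.5,85],
  ],
)

```text
clock: 12.8
tcp_pos: [0.5212, 0.3244, 0.0983]
orientation: [-1.983, 0.392, -1.958]
contact_force: [-0.9, 0.2, -0.8]
grip_width: 0.0849
```

```bash
python3 - <<'E'
from plan import *
d,Rt=Rphi(65); g=np.array([.531,.197,.046]); go(g+d*.019-d*.1,Rt)
f=r.grab_frame("scene"); cv2.imwrite("pics/g.png",cv2.resize(f["frame"][110:230,200:360],None,fx=5,fy=5,interpolation=cv2.INTER_CUBIC))
T=r.grab_frame("top")
cv2.imwrite("pics/gt.png",cv2.resize(T["frame"][130:250,80:240],None,fx=5,fy=5,interpolation=cv2.INTER_CUBIC))
E
```

```text
t 12.8 q [-0.82, 1.04, -0.25, 1.3, 0.74, 1.9, -1.21] pos [0.5212 0.3244 0.0983] F [-0.9  0.2 -0.8] g 0.0849
full shift [ 6.1 56.8  5.1] rot [0.  0.3 0.5] rows 2
[[3, 28, 3, 0, 0, 0], [6, 57, 5, 0, 0, 0]]
```

View pics/g.png

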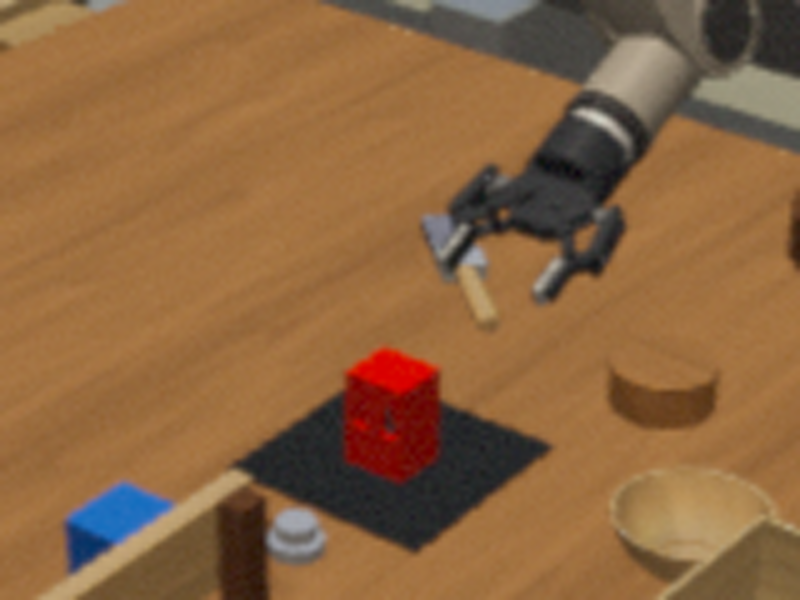

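View pics/gt.png

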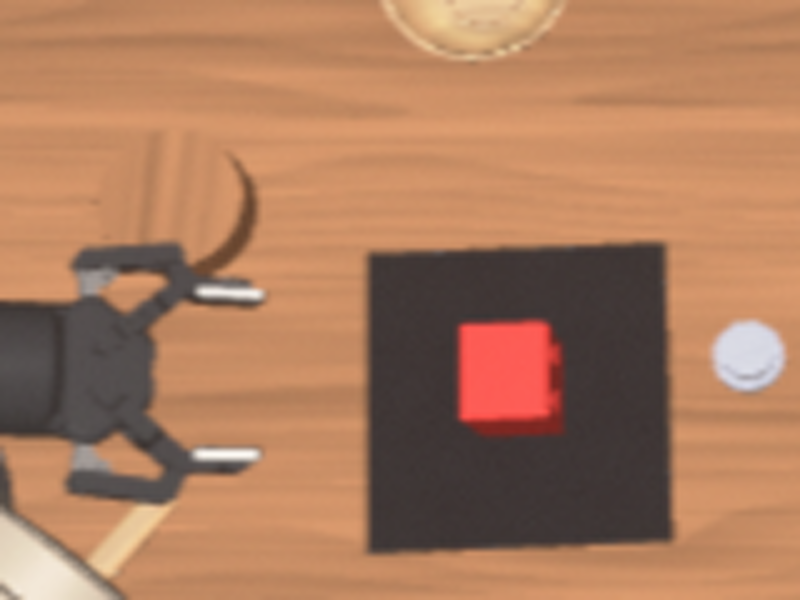

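The open gripper lies level with the mouth side, about to straddle the box. The box top is at about (459..550, 321..421) in the top crop. Measuring the box and mat here in this clear view.

```bash
python3 - <<'E'
from plan import *
T=r.grab_frame("top")
def c2(p): return (np.array(p)+.5)/5-.5+[80,130]
B=np.array([onz(T,c2(p),.087) for p in ((459,323),(549,321),(550,417),(460,421))]); M=np.array([onz(T,c2(p),.003) for p in ((369,255),(665,244),(672,541),(369,551))])
L=lambda P:[round(1000*np.linalg.norm(P[i]-P[(i+1)%4]),1) for i in range(4)]
print("box",np.round(B[:,:2],4).tolist(),np.round(B.mean(0),4),L(B));print("mat",np.round(M[:,:2],4).tolist(),np.round(M.mean(0),4),L(M))
E
```

```text
box [[0.5592, 0.224], [0.5607, 0.1709], [0.5035, 0.1687], [0.5009, 0.2213]] [0.5311 0.1963 0.087 ] [np.float64(53.1), np.float64(57.2), np.float64(52.7), np.float64(58.4)]
mat [[0.617, 0.2962], [0.6252, 0.1092], [0.4375, 0.1014], [0.4307, 0.2881]] [0.5276 0.1987 0.003 ] [np.float64(187.2), np.float64(187.9), np.float64(186.8), np.float64(186.6)]
```

```bash
python3 - <<'E'
from plan import *
d,Rt=Rphi(65); g=np.array([.531,.196,.046]); go(g+d*.019,Rt); go(g+d*.019-d*.06,Rt)
E
```

```text
t 12.95 q [-0.81, 1.03, -0.26, 1.3, 0.74, 1.9, -1.21] pos [0.526  0.3241 0.1075] F [ 0.2 -0.3  1.4] g 0.0854
full shift [ -0.8 161.2   0.3] rot [-0.  -0.5 -0.3] rows 5
[[0, 32, 0, 0, 0, 0], [0, 64, 0, 0, 0, 0], [0, 97, 0, 0, 0, 0], [-1, 129, 0, 0, 0, 0], [-1, 161, 0, 0, -1, 0]]
t 12.95 q [-0.81, 1.03, -0.26, 1.3, 0.74, 1.9, -1.21] pos [0.526  0.3241 0.1075] F [ 0.2 -0.3  1.4] g 0.0854
full shift [ -1.1 101.2   0.3] rot [-0.  -0.5 -0.3] rows 3
[[0, 34, 0, 0, 0, 0], [-1, 67, 0, 0, 0, 0], [-1, 101, 0, 0, -1, 0]]
```

>>> drive_tool(
  series=[
    [-1,30,0,0,-0.5,0,85],
    [-1,60,0,0,-0.5,0,85],
    [-1,85,0,0,-0.5,0,85],
    [-1,100,0,0,-0.5,0,85],
    [-1,100,0,0,-0.5,0,85],
  ],
)

```text
clock: 13.45
tcp_pos: [0.5307, 0.2317, 0.0664]
orientation: [-1.968, 0.409, -1.959]
contact_force: [0.0, 0.1, -0.7]
grip_width: 0.085
```

```bash
python3 - <<'E'
from plan import *
d,Rt=Rphi(65); g=np.array([.531,.196,.046]); go(g+d*.019,Rt)
T=r.grab_frame("top")
cv2.imwrite("pics/ht.png",cv2.resize(T["frame"][130:250,80:240],None,fx=5,fy=5,interpolation=cv2.INTER_CUBIC))
E
```

```text
t 13.45 q [-0.72, 1.0, -0.24, 1.49, 0.78, 1.75, -1.26] pos [0.5307 0.2317 0.0664] F [ 0.   0.1 -0.7] g 0.085
full shift [-3.  60.  -0.9] rot [ 0.1 -0.3 -0.4] rows 2
[[-2, 30, 0, 0, 0, 0], [-3, 60, -1, 0, 0, 0]]
```

View pics/ht.png

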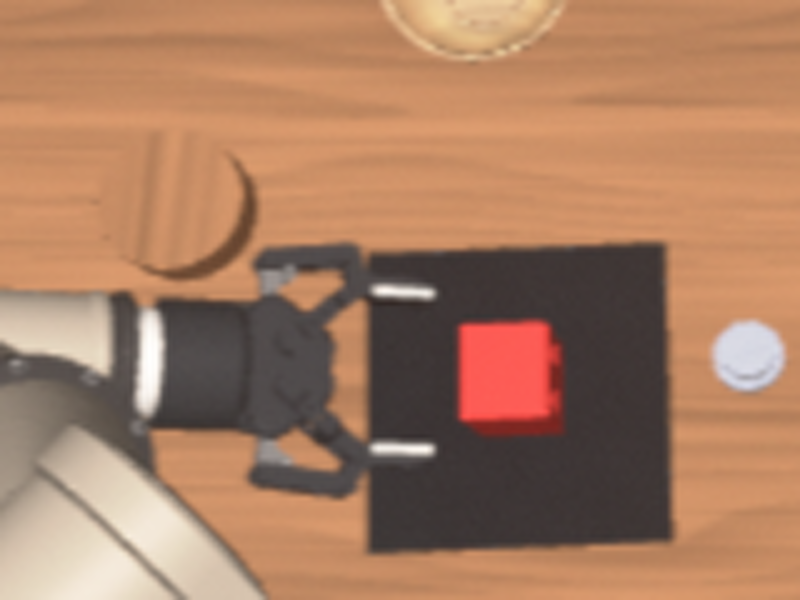

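The finger pads at rows 292 and 450 sit evenly about the box (321–421), clear on both sides. Advancing.

>>> drive_tool(
  series=[
    [-2,20,0,0,0,0,85],
    [-3,40,-1,0,0,0,85],
    [-3,54,-1,0,0,0,85],
    [-3,60,-1,0,0,0,85],
    [-3,60,-1,0,0,0,85],
  ],
)

```text
clock: 14.0
tcp_pos: [0.5314, 0.1809, 0.0379]
orientation: [-1.967, 0.409, -1.957]
contact_force: [-0.5, -0.4, 0.1]
grip_width: 0.0849
```

```bash
python3 - <<'E'
from plan import *
d,Rt=Rphi(65); g=np.array([.531,.196,.046]); go(g+d*.019,Rt)
T=r.grab_frame("top")
cv2.imwrite("pics/it.png",cv2.resize(T["frame"][130:250,80:240],None,fx=5,fy=5,interpolation=cv2.INTER_CUBIC))
E
```

```text
t 14.0 q [-0.67, 1.01, -0.23, 1.58, 0.81, 1.66, -1.3] pos [0.5314 0.1809 0.0379] F [-0.5 -0.4  0.1] g 0.0849
full shift [0.9 1.9 0.2] rot [ 0.1 -0.2 -0.5] rows 1
[[1, 2, 0, 0, 0, 0]]
```

View pics/it.png

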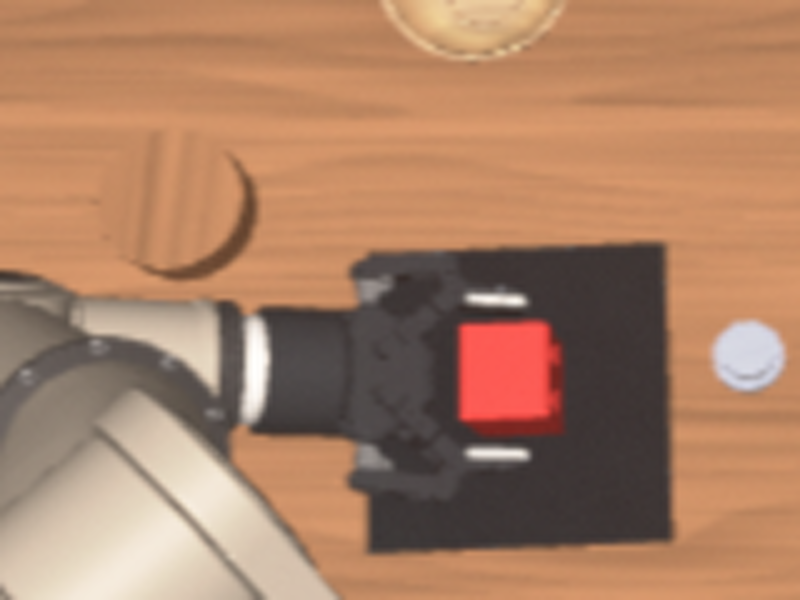

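The fingers straddle the box evenly and the body is clear of the mouth edge. Closing gently.

>>> drive_tool(
  series=[
    [0,0,0,0,0,0,68],
    [0,0,0,0,0,0,60],
    [0,0,0,0,0,0,57],
    [0,0,0,0,0,0,50],
    [0,0,0,0,0,0,50],
  ],
  squeeze=20,
)

```text
clock: 14.55
tcp_pos: [0.5313, 0.1822, 0.0381]
orientation: [-1.965, 0.409, -1.956]
contact_force: [-0.2, 2.2, 0.0]
grip_width: 0.0558
```

>>> drive_tool(
  series=[
    [0,0,0,0,0,0,45],
    [0,0,0,0,0,0,45],
  ],
  squeeze=50,
)

```text
clock: 14.75
tcp_pos: [0.5313, 0.1823, 0.0381]
orientation: [-1.966, 0.409, -1.956]
contact_force: [0.6, 1.5, 0.1]
grip_width: 0.0552
```

```bash
python3 - <<'E'
from plan import *
p=r.get_obs()["tcp_pos"]; d,Rt=Rphi(65)
go(p+[0,0,.06],R.from_rotvec(r.get_obs()["orientation"]))
M=R.from_rotvec(r.get_obs()["orientation"]).as_matrix(); print(np.round(M,3))
E
```

```text
t 14.75 q [-0.68, 1.01, -0.23, 1.58, 0.81, 1.66, -1.29] pos [0.5313 0.1823 0.0381] F [0.6 1.5 0.1] g 0.0552
full shift [ 54.1 -25.9   0.2] rot [0. 0. 0.] rows 2
[[27, -13, 0, 0, 0, 0], [54, -26, 0, 0, 0, 0]]
[[ 0.012  0.033  0.999]
 [-0.431 -0.902  0.035]
 [ 0.902 -0.431  0.003]]
```

>>> drive_tool(
  series=[
    [9,-4,0,0,0,0,45],
    [27,-13,0,0,0,0,45],
    [45,-22,0,0,0,0,45],
    [58,-28,0,0,0,0,45],
  ],
)

```text
clock: 15.15
tcp_pos: [0.5314, 0.1826, 0.104]
orientation: [-1.964, 0.41, -1.957]
contact_force: [-0.5, 0.2, -1.8]
grip_width: 0.0554
```

```bash
python3 - <<'E'
from plan import *
d,Rt=Rphi(-25.5); go(np.array([.5276,.199,.105])+d*.0153,Rt)
f=r.grab_frame("scene"); cv2.imwrite("pics/j.png",cv2.resize(f["frame"][110:230,200:360],None,fx=5,fy=5,interpolation=cv2.INTER_CUBIC))
E
```

```text
t 15.15 q [-0.67, 0.91, -0.24, 1.6, 0.8, 1.71, -1.24] pos [0.5314 0.1826 0.104 ] F [-0.5  0.2 -1.8] g 0.0554
full shift [-21.5 -15.3  -3.3] rot [-0.2 -0.2 89.9] rows 11
[[-2, -1, 0, 0, 0, 8], [-4, -3, -1, 0, 0, 16], [-6, -4, -1, 0, 0, 25], [-8, -6, -1, 0, 0, 33], [-10, -7, -1, 0, 0, 41]]
```

View pics/j.png

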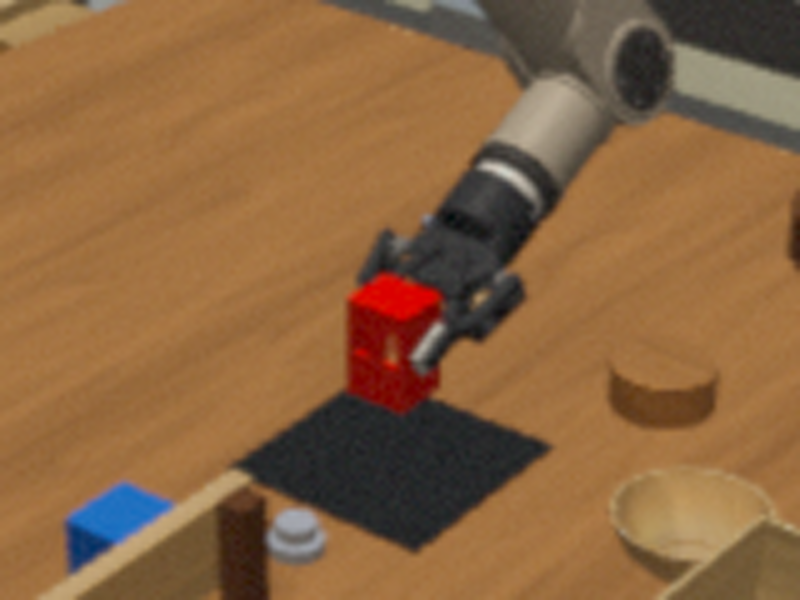

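The box is lifted, upright and firmly held across its sides (crop (395,340)). Now rotating it onto its back in the air, with a little extra lift.

>>> drive_tool(
  series=[
    [0,-2,0,0,0,7,45],
    [0,-4,-1,0,0,15,45],
    [-2,-6,-1,0,0,23,45],
    [-4,-8,-1,0,0,31,45],
    [-6,-9,-1,0,0,39,45],
  ],
)

```text
clock: 15.7
tcp_pos: [0.5308, 0.1944, 0.1049]
orientation: [-1.526, 0.934, -1.504]
contact_force: [0.1, 0.2, -2.7]
grip_width: 0.0555
```

```bash
python3 - <<'E'
from plan import *
d,Rt=Rphi(-25.5); go(np.array([.5276,.199,.10])+d*.0153,Rt)
E
```

```text
t 15.7 q [-0.35, 0.61, -0.44, 1.79, 0.63, 1.18, -1.07] pos [0.5308 0.1944 0.1049] F [ 0.1  0.2 -2.7] g 0.0555
full shift [-18.1  12.2  -3.2] rot [-0.5 -0.1 50.5] rows 7
[[-3, 2, 0, 0, 0, 7], [-5, 3, -1, 0, 0, 14], [-8, 5, -1, 0, 0, 22], [-10, 7, -2, 0, 0, 29], [-13, 9, -2, 0, 0, 36]]
```

>>> drive_tool(
  series=[
    [-3,2,0,0,0,8,45],
    [-6,4,-1,0,0,16,45],
    [-9,6,-1,0,0,24,45],
    [-12,8,-2,0,0,32,45],
    [-14,9,-2,-0.5,0,40,45],
  ],
)

```text
clock: 16.2
tcp_pos: [0.5283, 0.2028, 0.0914]
orientation: [-1.031, 1.3, -0.986]
contact_force: [0.4, 0.3, -3.1]
grip_width: 0.0556
```

```bash
python3 - <<'E'
from plan import *
d,Rt=Rphi(-25.5); go(np.array([.5276,.199,.09])+d*.0153,Rt)
E
```

```text
t 16.2 q [0.25, 0.57, -0.74, 1.96, 0.21, 0.66, -0.52] pos [0.5283 0.2028 0.0914] F [ 0.4  0.3 -3.1] g 0.0556
full shift [ 1.2 15.4 -0.9] rot [-0.1 -0.1 10.3] rows 2
[[1, 8, 0, 0, 0, 5], [1, 15, -1, 0, 0, 10]]
```

>>> drive_tool(
  series=[
    [1,4,0,0,0,5,45],
    [1,8,-1,0,0,10.3,45],
    [1,8,-1,0,0,10.3,45],
    [1,8,-1,0,0,10.3,45],
  ],
)

```text
clock: 16.6
tcp_pos: [0.527, 0.203, 0.0829]
orientation: [-0.898, 1.369, -0.852]
contact_force: [-0.1, 0.0, -2.0]
grip_width: 0.0557
```

```bash
python3 - <<'E'
from plan import *
d,Rt=Rphi(-25.5); go(np.array([.5276,.199,.04])+d*.0153,Rt)
f=r.grab_frame("scene"); cv2.imwrite("pics/k.png",cv2.resize(f["frame"][120:220,210:340],None,fx=6,fy=6,interpolation=cv2.INTER_CUBIC))
T=r.grab_frame("top")
cv2.imwrite("pics/kt.png",cv2.resize(T["frame"][150:270,120:260],None,fx=5,fy=5,interpolation=cv2.INTER_CUBIC))
E
```

```text
t 16.6 q [0.43, 0.66, -0.87, 1.98, 0.12, 0.58, -0.35] pos [0.527  0.203  0.0829] F [-0.1  0.  -2. ] g 0.0557
full shift [22.  52.4  0.5] rot [-0.1 -0.2  0.1] rows 2
[[11, 26, 0, 0, 0, 0], [22, 52, 0, 0, 0, 0]]
```

View pics/k.png

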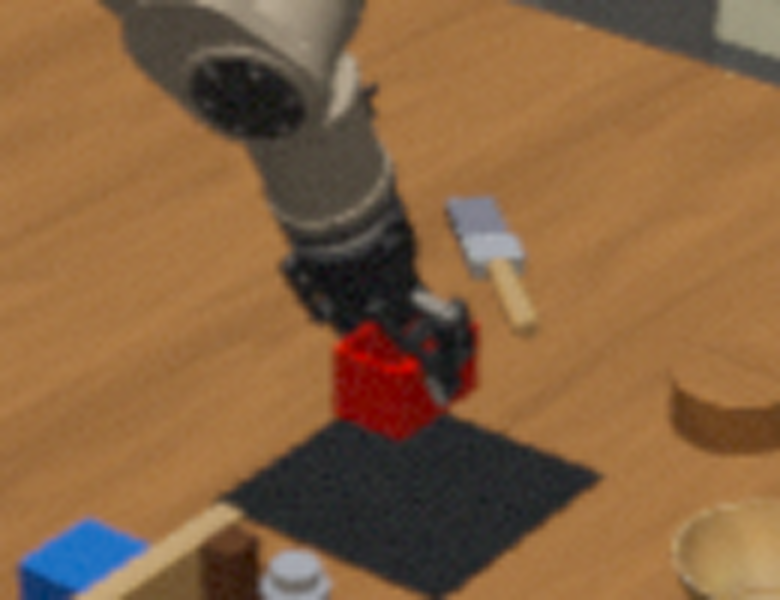

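View pics/kt.png

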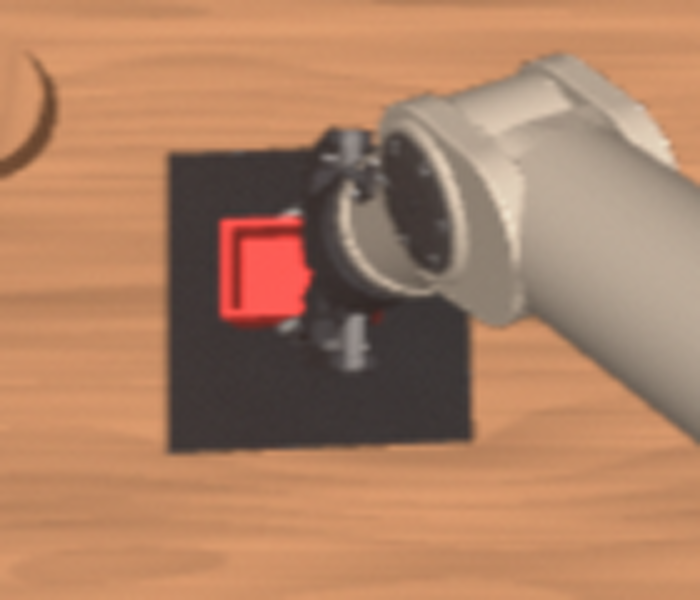

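The box is level with its open side up, above the mat. Lowering it.

>>> drive_tool(
  series=[
    [6,15,0,0,0,0,45],
    [13,32,0,0,0,0,45],
    [19,46,0,0,0,0,45],
    [23,55,0,0,0,0,45],
    [23,55,0,0,0,0,45],
  ],
)

```text
clock: 17.2
tcp_pos: [0.5259, 0.2085, 0.023]
orientation: [-0.902, 1.365, -0.848]
contact_force: [-0.0, 0.3, -2.0]
grip_width: 0.0556
```

```bash
python3 - <<'E'
from plan import *
d,Rt=Rphi(-25.5); go(np.array([.5276,.199,.030])+d*.0153,Rt)
E
```

```text
t 17.2 q [0.37, 0.75, -0.8, 2.0, 0.17, 0.47, -0.36] pos [0.5259 0.2085 0.023 ] F [-0.   0.3 -2. ] g 0.0556
full shift [5.6 4.9 1.3] rot [0.1 0.1 0.2] rows 1
[[6, 5, 1, 0, 0, 0]]
```

>>> drive_tool(
  series=[
    [2,2,1,0.1,0,0.2,45],
    [4,4,1,0.1,0,0.2,45],
    [5.5,5,1,0.1,0,0.2,45],
    [5.5,5,1,0.1,0,0.2,45],
  ],
)

```text
clock: 17.6
tcp_pos: [0.5273, 0.2053, 0.0161]
orientation: [-0.897, 1.366, -0.847]
contact_force: [-0.5, -0.7, -1.8]
grip_width: 0.0558
```

```bash
python3 - <<'E'
from plan import *
d,Rt=Rphi(-25.5); go(np.array([.5276,.199,.028])+d*.0153,Rt)
E
```

```text
t 17.6 q [0.37, 0.76, -0.79, 2.0, 0.18, 0.46, -0.35] pos [0.5273 0.2053 0.0161] F [-0.5 -0.7 -1.8] g 0.0558
full shift [0.6 1.9 0.1] rot [-0.1  0.1 -0. ] rows 1
[[1, 2, 0, 0, 0, 0]]
```

>>> drive_tool(
  series=[
    [0.5,1,0,0,0,0,45],
    [1,2,0,0,0,0,45],
    [1,2,0,0,0,0,45],
  ],
)

```text
clock: 17.9
tcp_pos: [0.5272, 0.2052, 0.0139]
orientation: [-0.897, 1.366, -0.847]
contact_force: [0.7, 1.2, -1.1]
grip_width: 0.055
```

>>> drive_tool(
  series=[
    [0.4,0.8,0,0,0,0,45],
    [0.7,1.6,0,0,0,0,45],
    [0.7,1.6,0,0,0,0,45],
  ],
)

```text
clock: 18.2
tcp_pos: [0.5273, 0.2052, 0.0127]
orientation: [-0.898, 1.366, -0.847]
contact_force: [-2.0, -4.7, 6.5]
grip_width: 0.0554
```

Contact (6.5 N) at about the predicted height (0.0142). A quick look before opening.

```bash
python3 - <<'E'
from plan import *
print(r.get_obs()["moment"])
f=r.grab_frame("scene"); cv2.imwrite("pics/l.png",cv2.resize(f["frame"][140:220,230:340],None,fx=7,fy=7,interpolation=cv2.INTER_CUBIC))
E
```

```text
[-0.46317126  0.62911171  0.23323162]
```

View pics/l.png

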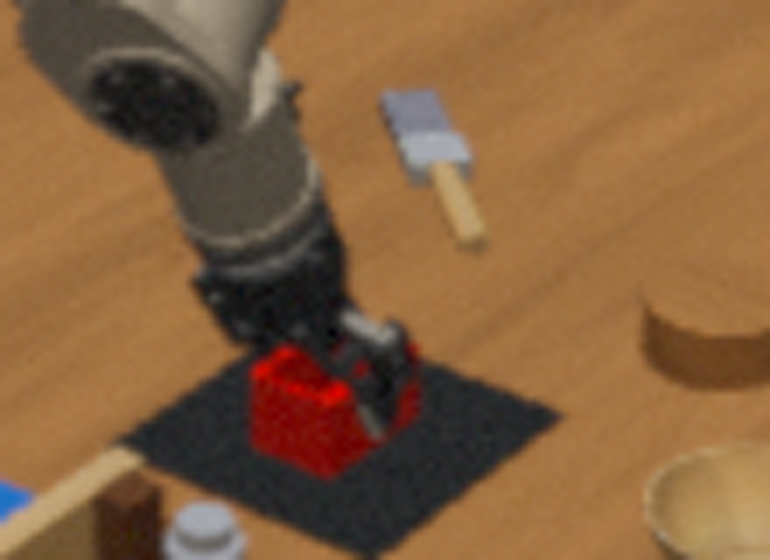

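The box is down and level on the mat. I'll ease off the pressing force and open slowly.

>>> drive_tool(
  series=[
    [-0.2,-0.4,0,0,0,0,45],
    [-0.2,-0.4,0,0,0,0,45],
    [-0.2,-0.4,0,0,0,0,58],
    [-0.2,-0.4,0,0,0,0,72],
    [-0.2,-0.4,0,0,0,0,85],
  ],
  squeeze=20,
)

```text
clock: 18.75
tcp_pos: [0.5274, 0.2054, 0.0132]
orientation: [-0.897, 1.366, -0.847]
contact_force: [0.6, -0.1, 0.6]
grip_width: 0.0839
```

>>> drive_tool(
  series=[
    [0,0,0,0,0,0,85],
    [0,-12,0,0,0,0,85],
    [0,-35,0,0,0,0,85],
    [0,-70,0,0,0,0,85],
    [0,-110,0,0,0,0,85],
  ],
)

```text
clock: 19.25
tcp_pos: [0.5282, 0.1576, 0.1136]
orientation: [-0.899, 1.366, -0.846]
contact_force: [-0.2, -0.9, 0.1]
grip_width: 0.0851
```

```bash
python3 - <<'E'
from plan import *
go([.50,.05,.30],Rphi(-25)[1])
E
```

```text
t 19.25 q [0.57, 0.63, -0.93, 1.97, 0.09, 0.67, -0.27] pos [0.5282 0.1576 0.1136] F [-0.2 -0.9  0.1] g 0.0851
full shift [  15.6 -214.1  -32.3] rot [ 0.   0.1 -0.5] rows 7
[[2, -31, -5, 0, 0, 0], [4, -61, -9, 0, 0, 0], [7, -92, -14, 0, 0, 0], [9, -122, -18, 0, 0, 0], [11, -153, -23, 0, 0, 0]]
```

>>> drive_tool(
  series=[
    [0,-35,0,0,0,0,85],
    [0,-75,-5,0,0,0,85],
    [0,-115,-10,0,0,0,85],
    [0,-150,-20,0,0,0,85],
    [0,-180,-30,0,0,0,85],
  ],
)

```text
clock: 19.75
tcp_pos: [0.501, 0.078, 0.2782]
orientation: [-0.898, 1.365, -0.847]
contact_force: [-0.4, -0.4, -0.3]
grip_width: 0.0848
```

>>> drive_tool(
  series=[
    [-25,0,-10,0,0,0,85],
    [-60,0,-20,0,0,0,85],
    [-90,0,-30,0,0,0,85],
    [-90,0,-30,0,0,0,85],
  ],
)

```text
clock: 20.15
tcp_pos: [0.4659, 0.1624, 0.3191]
orientation: [-0.902, 1.358, -0.844]
contact_force: [-0.5, 0.6, -0.2]
grip_width: 0.0848
```

```bash
python3 - <<'E'
from plan import *
o=r.get_obs(); print(o["clock"],o["tcp_pos"],o["qvel"].max() if hasattr(o["qvel"],'max') else o["qvel"])
for n in("top","scene"):
    f=r.grab_frame(n); cv2.imwrite(f"pics/m_{n}.png",f["frame"])
    if n=="top": cv2.imwrite("pics/m_z.png",cv2.resize(f["frame"][150:270,120:260],None,fx=5,fy=5,interpolation=cv2.INTER_CUBIC))
E
```

```text
20.15 [0.46590696 0.16235193 0.31914833] 0.07689277433821602
```

View pics/m_scene.png

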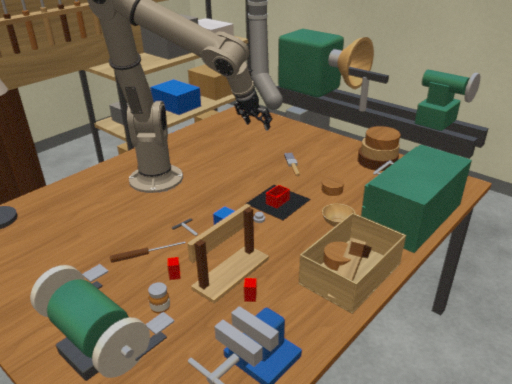

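View pics/m_z.png

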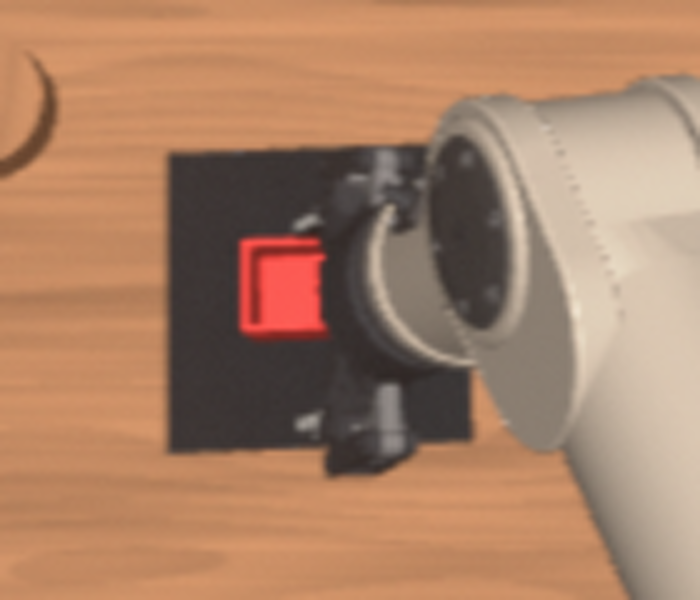

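View pics/m_top.png

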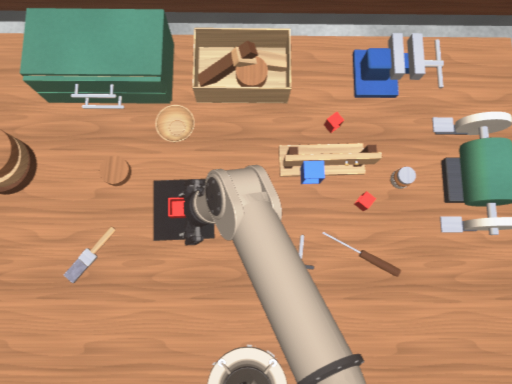

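The scene view shows the box lying flat, open side up, on the mat at (278,196). Blue still hangs and everything else is in place. The arm still hides part of the box from above, so I'll move it aside and measure.

>>> drive_tool(
  series=[
    [35,0,0,0,0,0,85],
    [75,0,0,0,0,0,85],
    [115,-20,0,0,0,0,85],
    [155,-50,0,0,0,0,85],
    [190,-80,0,0,0,0,85],
  ],
)

```text
clock: 20.75
tcp_pos: [0.4747, -0.0515, 0.3072]
orientation: [-0.899, 1.366, -0.849]
contact_force: [1.2, 0.2, 0.6]
grip_width: 0.085
```

>>> drive_tool(
  series=[
    [25,0,0,0,0,0,85],
    [25,0,0,0,0,0,85],
    [25,0,0,0,0,0,85],
  ],
)

```text
clock: 21.05
tcp_pos: [0.4751, -0.0752, 0.2958]
orientation: [-0.897, 1.37, -0.849]
contact_force: [-0.1, -0.0, -0.1]
grip_width: 0.085
```

```bash
python3 - <<'E'
from plan import *
f=r.grab_frame("top"); cv2.imwrite("pics/n_z.png",cv2.resize(f["frame"][150:270,120:260],None,fx=5,fy=5,interpolation=cv2.INTER_CUBIC)); print(r.get_obs()["tcp_pos"])
f=r.grab_frame("scene"); cv2.imwrite("pics/n_s.png",cv2.resize(f["frame"][150:250,190:340],None,fx=5,fy=5,interpolation=cv2.INTER_CUBIC))
E
```

```text
[ 0.47515258 -0.07387952  0.29623327]
```

View pics/n_z.png

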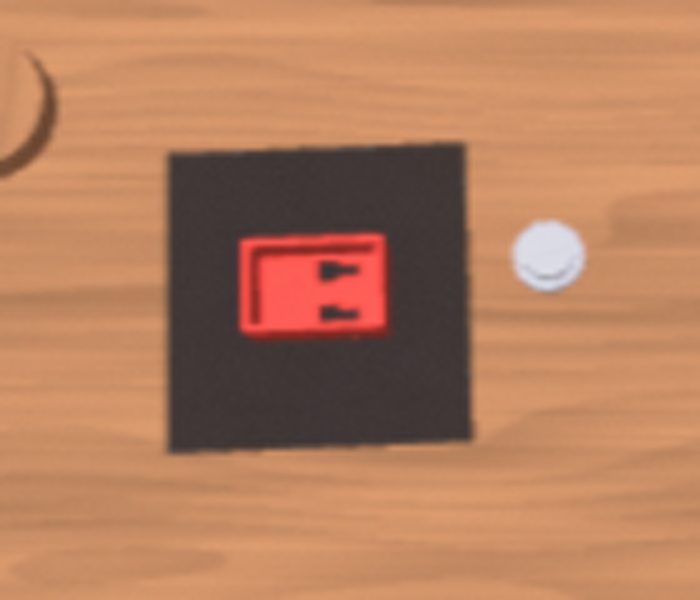

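View pics/n_s.png

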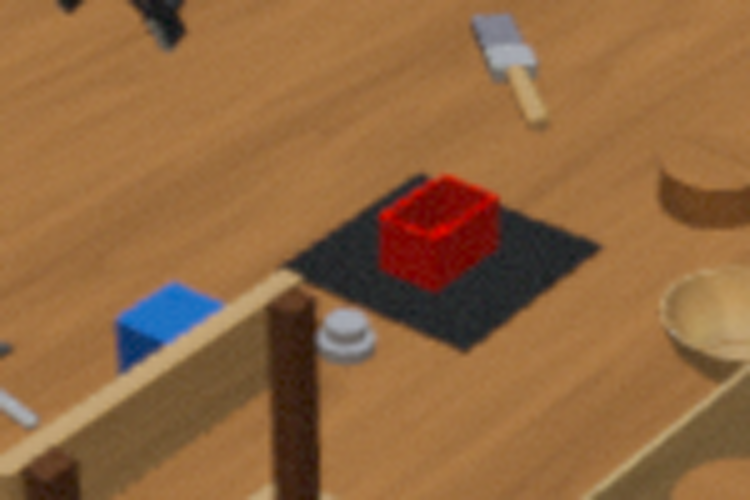

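```bash
python3 - <<'E'
from plan import *
T=r.grab_frame("top")
def c2(p): return (np.array(p)+.5)/5-.5+[120,150]
B=np.array([onz(T,c2(p),.053) for p in ((241,240),(384,234),(386,328),(241,333))]); M=np.array([onz(T,c2(p),.003) for p in ((169,155),(465,144),(472,440),(169,451))])
L=lambda P:[round(1000*np.linalg.norm(P[i]-P[(i+1)%4]),1) for i in range(4)]
print("rim",np.round(B.mean(0),4),L(B));print("mat",np.round(M.mean(0),4),L(M))
o=r.get_obs(); print(o["clock"],o["contact_force"],np.abs(o["qvel"]).max())
print(r.hand_in())
E
```

```text
rim [0.5281 0.1957 0.053 ] [np.float64(86.5), np.float64(57.4), np.float64(87.0), np.float64(56.7)]
mat [0.5278 0.1987 0.003 ] [np.float64(187.2), np.float64(187.2), np.float64(186.8), np.float64(186.6)]
21.2 [0.25747335 0.01230964 0.40381296] 0.007000892666349185
the job is handed in; nothing more can be done
None
```

The red box now lies flat on its back, open side up, in the middle of the mat, and the job was handed in at about 21 s.

- **Taking it off the rail:** I gripped the box across its sides from above. I raised it until I felt the stop at 21 mm (11 N), came back down 4 mm and drew it off without it catching.
- **Standing it:** I stood it on its end on the mat and let go. The pictures showed it standing free.
- **Laying it down:** I took it again from the mouth side with the tool tilted about 65°. I turned it 90° in the air, lowered it until it touched (6.5 N) and let go.

**Last checks:**
- The box's rim measured about 87 × 57 mm, against 84 × 56 given. Its centre was about 3 mm from the mat's centre, close to the 2 mm camera accuracy.
- The blue box still hung, the other things looked unmoved, and the robot was clear of everything and practically at rest.
- The largest force reading was a brief 12.6 N while the arm moved quickly through free air. I took it for a motion effect and did not look further.
- When the box stood on its end, the picture put one corner about 4 mm from where the arm's position implied. I used the picture for the second grasp.

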